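Get the forming die out from behind the drum blanks and onto the press

ROBOT

A 6-joint arm with a two-finger parallel gripper is mounted at the origin on the work surface. World frame = base frame: x ahead of the robot, y to its left, z up, the work surface at z = 0. Lengths are in m, angles in rad, forces in N, time in s.
With the tool pointing down it reaches from about 0.275 to 0.825 m from the base axis. Payload 5.2 kg.
Tool frame: the origin (TCP) lies where the fingers leave the gripper's body, on its centre line; the fingertips stand 84 mm ahead of it and the grasp point (between the pads) lies 65 mm ahead of it; x points along the fingers, z is the direction in which the jaws open and shut, and the axes are right-handed (so a half turn about x gives the same grasp; the last joint's range is limited). The gripper opens to 93 mm and grips with 3 to 60 N. Pads are 15 mm wide; open, the fingers measure 128 mm over their backs; the gripper's body (75 mm by 188 mm) begins 65 mm behind the grasp point.
Start: joints at [-1.456, 0.259, 1.535, -0, 1.348, -0.203], TCP at [0.172, -0.522, 0.303] pointing down, gripper open.
Joint ranges: [-3.14, 3.14], [-0.91, 2.08], [0.19, 2.58], [-1.22, 4.36], [0.22, 2.71], [-3.12, 3.12]. Speed limits (rad/s): [2.57, 2.57, 3.14, 3.14, 3.14, 3.14].

INTERFACE

Orientations are given as a rotation vector (axis times angle).
In Python, from plant import read_state, camera, get_calibration, close_job gives the robot as it stands.
- The arm moves only by the tool servo_tool, never from a script. Its argument "increments" is a list of rows, each an object with "linear": the shift along the tool's x, y, z normalised to -1 to 1, where 1 is 0.04 m, a list of three; "turn": the turn, a rotation vector about the tool's x, y, z normalised to -1 to 1, where 1 is 0.1 rad, a list of three; "gripper": the opening, from -1 (shut) to 1 (fully open). In form: [{"linear": [x, y, z], "turn": [ax, ay, az], "gripper": gripper}, ...]. A call has 1 to 8 rows; each row shifts and turns the pose as measured when the row begins, along the tool's axes as they then stand; what a row does not reach is not made up. A row lasts 1/12 s, in which the tool goes at most 41.7 mm and 7.16 degrees, less where a joint would pass 70% of its speed; a pose out of reach is approached as far as the arm can. A call with a number of a shift or a turn outside -1 to 1 is refused whole. A call with a gripper value outside its range is refused whole. The fingers move at their own pace and stop on an object; "force" is the grip in N (left out, the last holds). Time passes only in rows, so rows that do not move let the fingers close. It gives the time, the measured TCP pose, the force and the opening at its end, in the units of the state.
- read_state(): the state, without advancing time (a new reading comes with each control period).
- camera(name): name is "scene" or "top" or "wrist"; returns (picture, depth): 420x560x3 uint8, blue, green, red; 420x560 float32, m along the optical axis (not along the pixel's ray), 0 where there is no reading.
- get_calibration(name): a dict with "mtx" (3x3 intrinsics, pixels), "k1" (the pictures are not rectified: a ray, as slopes to the right and down, at radius r is drawn at 1 + k1 r^2 times it, then the intrinsics apply), "rvec" (rotation vector, rad) and "tvec" (3), from world to camera coordinates, as OpenCV has them. Camera axes: x right, y down, z forward; pixel columns grow to the right and rows downward; lengths in m; the calibration is good to about 2 mm. A picture is of the moment at which its call begins: read the wrist's pose just before it. get_calibration takes no time and is no camera call; for the wrist camera it gives the pose at the moment of the call.
- close_job(): hands the job in, once; it reports no verdict.
The state is a dict: "clock": time; "joint_positions": joint angles; "qvel": joint speeds; "tau": joint torques, N m; "ee_pos": TCP position; "tcp_rot": TCP orientation; "force": force on the tool from outside, world axes, zero at the start; "torque": the same for the moment, N m; "width": finger opening in m.
Only numpy, scipy, OpenCV 4.12 (cv2) and the standard library are available. Lean on these libraries where they do the work, as an engineer would, in place of code of your own. Each camera call takes 0.05 s, during which the arm holds its last target.

TASK

I need the steel forming die on the hand press. First take both brass drum blanks out of the wooden stall and stand them on the black rubber mat, then stand the die upright in the middle of the round seat on the press bed, and only then put each blank back upright in the middle of its own cork disc in the stall (wide blank on the large disc, slim blank on the small one). Do not disturb the mallet or the rivet pot.

Things in the scene. Friction and masses are not known exactly. Their poses are not given: they have to be found in the camera images.
- wide_blank_center (a point): Wide brass drum blank: open-topped round cup, outer diameter 64 mm, 80 mm tall, wall 3 mm, about 0.3 kg, upright. At the start it stands centred on the large cork disc in the stall. Point: its centre, half-way up (40 mm above its underside); z is its axis, up.
- slim_blank_center (a point): Slim brass drum blank: open-topped round cup, outer diameter 46 mm, 88 mm tall, wall 3 mm, about 0.24 kg, upright. At the start it stands centred on the small cork disc in the stall. Point: its centre, half-way up (44 mm above its underside); z is its axis, up.
- die_center (a point): Steel forming die: solid upright cylinder 50 mm in diameter and 40 mm high with a narrower boss (32 to 28 mm) on top, 52 mm tall in all, about 0.6 kg. At the start it stands on the stall's floor, against the back, 8 mm above the bench. Point: its axis, 26 mm above its underside; z is its axis, up.
- bay: Dark wooden stall, fixed, floor 140 (x) by 250 mm (y), 8 mm thick, open at its front (-x). Back wall 42 mm high, inner face at x = +60 mm; side walls 26 mm high, inner faces at y = +-115. Discs with blanks at about x = -6, y = +-64 (sides vary); die behind, at x = +25, y = 0. Finger room: blanks, before and behind (along x, 30 mm); die, left and right (along y) once the blanks are gone. Origin: centre of underside.
- wide_pad: Large cork disc fixed on the stall's floor, diameter 76 mm, 3 mm thick: the wide blank's own place. Origin: centre of its underside, 8 mm above the bench; its top is 11 mm above the bench.
- slim_pad: Small cork disc fixed on the stall's floor, diameter 58 mm, 3 mm thick: the slim blank's own place. Origin: centre of its underside, 8 mm above the bench; its top is 11 mm above the bench.
- mat: Black rubber mat, fixed flat on the bench, empty at the start: 120 mm (its x) by 200 mm (its y), 4 mm thick; room for both blanks side by side along its y, 50 mm either side of the middle. Origin: centre of its underside, on the bench.
- press_seat (a point): Round pale metal seat, diameter 70 mm, on the square bed plate of the green iron hand press bolted down at the robot's left. Point: centre of the seat's top face, 45 mm above the bench, where the die's underside goes. x points into the press, whose head begins 130 mm along +x (330 mm high, handle to 410 mm; ram foot 139 to 191 mm along +x, 115 mm up); free straight above the seat.
- mallet_head (a point): Boxwood mallet lying on the bench, to be left alone: head a cylinder 60 mm across and 100 mm long, lying along its y, handle 21 mm thick reaching 200 mm from the head along its -x. Point: centre of the head, 30 mm above the bench.
- rivet_pot_center (a point): Dark steel pot of copper rivets, 64 mm across, 42 mm tall, to be left alone. Point: its centre, half-way up.
There are look-alikes about, which are no part of the job. Leave any red or turquoise look-alike of the part that bears slim_blank_center alone.

How it is judged:
On the way, in this order (a step that is already met when the one before it is completed fails the run):
1. both blanks stand released on the rubber mat, the die still in its place in the stall (angle between each of wide_blank_center, slim_blank_center's own z axis and vertical below 0.1 rad and z of wide_blank_center in the frame of mat between 0.041 and 0.05 m and x of wide_blank_center in the frame of mat between -0.055 and 0.055 m and y of wide_blank_center in the frame of mat between -0.095 and 0.095 m and linear speed of each of wide_blank, slim_blank below 0.02 m/s and contact force between each of wide_blank, slim_blank and the fingers below 0.5 N and z of slim_blank_center in the frame of mat between 0.045 and 0.054 m and x of slim_blank_center in the frame of mat between -0.055 and 0.055 m and y of slim_blank_center in the frame of mat between -0.095 and 0.095 m and distance of die_center from where it was at the start of the episode below 0.02 m), for 0.2 s.
2. the die stands released in the middle of the press seat, both blanks still on the mat (horizontal distance between die_center and press_seat below 0.012 m and z of die_center in the frame of press_seat between 0.022 and 0.03 m and angle between each of die_center, wide_blank_center, slim_blank_center's own z axis and vertical below 0.1 rad and linear speed of each of die, wide_blank, slim_blank below 0.02 m/s and contact force between each of die, wide_blank, slim_blank and the fingers below 0.5 N and z of wide_blank_center in the frame of mat between 0.041 and 0.05 m and x of wide_blank_center in the frame of mat between -0.055 and 0.055 m and y of wide_blank_center in the frame of mat between -0.095 and 0.095 m and z of slim_blank_center in the frame of mat between 0.045 and 0.054 m and x of slim_blank_center in the frame of mat between -0.055 and 0.055 m and y of slim_blank_center in the frame of mat between -0.095 and 0.095 m), for 0.2 s.
At the end, for the whole second after the job is handed in: The die stands upright on the press seat within 12 mm of its centre, and each blank stands upright on its own cork disc within 12 mm of the disc's centre, all released and at rest (horizontal distance between die_center and press_seat below 0.012 m and z of die_center in the frame of press_seat between 0.022 and 0.03 m and angle between each of die_center, wide_blank_center, slim_blank_center's own z axis and vertical below 0.1 rad and linear speed of each of die, wide_blank, slim_blank below 0.02 m/s and contact force between each of die, wide_blank, slim_blank and the fingers below 0.5 N and horizontal distance between wide_blank_center and wide_pad below 0.012 m and z of wide_blank_center in the frame of wide_pad between 0.042 and 0.05 m and horizontal distance between slim_blank_center and slim_pad below 0.012 m and z of slim_blank_center in the frame of slim_pad between 0.046 and 0.054 m); the robot touches nothing.
It fails at once if the mallet is moved more than 30 mm (distance of mallet_head from where it was at the start of the episode above 0.03 m).
It fails at once if the rivet pot is moved more than 30 mm (distance of rivet_pot_center from where it was at the start of the episode above 0.03 m).
It also fails if it takes over 112 s, if anything falls off the work surface, if the arm or the gripper's body presses on something with over 40 N, if the wrist force passes 120 N, or if a joint passes its speed limit or range.

## Working session

There is one attempt and no reset: what is moved stays moved. The work goes in short steps, Python scripts to look and compute and a tool call to move; the robot and the scene stay as the last step left them, time stands still between calls to the robot, and variables do not carry over. Pictures are saved under pics/ and viewed, and the job is handed in when it is done.

Besides the shell and the picture viewer there is one more tool, called by a JSON object that holds its "method" and its "body". servo_tool: Moves the arm, as the interface text tells. Its arguments: {"type":"object","properties":{"increments":{"type":"array"},"force":{"type":"number"}},"required":["increments"]}

```bash
mkdir -p pics; ls
cat > h.py <<'E'
import numpy as np, cv2
from plant import *
def snap(n,tag):
    c=get_calibration(n); im,d=camera(n); cv2.imwrite(f'pics/{tag}.png',im); np.savez(f'pics/{tag}.npz',im=im,d=d,**{k:np.array(v) for k,v in c.items()})
    return im,d,c
def load(tag):
    z=np.load(f'pics/{tag}.npz'); return z['im'],z['d'],z
def cloud(d,c):
    h,w=d.shape; v,u=np.mgrid[0:h,0:w].astype(float)
    K=np.array(c['mtx']); k1=float(c['k1'])
    pts=cv2.undistortPoints(np.stack([u.ravel(),v.ravel()],1)[:,None].astype(np.float64),K,np.array([k1,0,0,0.]))[:,0]
    p=np.c_[pts,np.ones(len(pts))]*d.ravel()[:,None]
    R=cv2.Rodrigues(np.array(c['rvec'],float))[0]; t=np.array(c['tvec'],float).ravel()
    P=(p-t)@R
    P[d.ravel()==0]=np.nan
    return P.reshape(h,w,3)
E
python3 - <<'E'
from h import *
for n in ['scene','top','wrist']: 
    im,d,c=snap(n,n+'0'); print(n,im.shape,c['tvec'])
print(read_state())
E
```

```text
pics
scene (420, 560, 3) [-0.27922379 -0.29009285  1.82243466]
top (420, 560, 3) [-0.04019823  0.51640908  1.09550629]
wrist (420, 560, 3) [-0.54967473 -0.03405668  0.39271149]
{'clock': 0.15, 'joint_positions': array([-1.45578419e+00,  2.59169317e-01,  1.53582111e+00, -3.24465510e-05,
        1.34802826e+00, -2.02818401e-01]), 'qvel': array([-0.00012199, -0.00251669, -0.00405059,  0.00064877,  0.00127073,
        0.00033988]), 'tau': array([ 2.08815036e-03, -4.37643492e+01, -2.84234494e+01,  7.19093671e-02,
        3.81151855e-02, -9.46319597e-05]), 'ee_pos': array([ 0.17184626, -0.52213783,  0.30211624]), 'tcp_rot': array([ 0.97294506,  1.34397429, -0.97123685]), 'force': array([-0.78820443,  0.31577639, -0.27253689]), 'torque': array([-0.02741746,  0.00210474,  0.00797517]), 'width': 0.09287053863061774}
```

View pics/scene0.png

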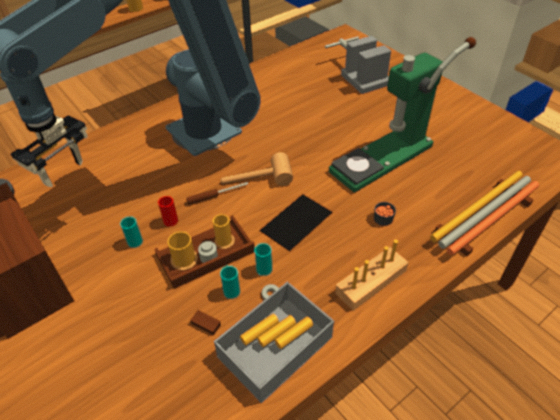

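View pics/top0.png

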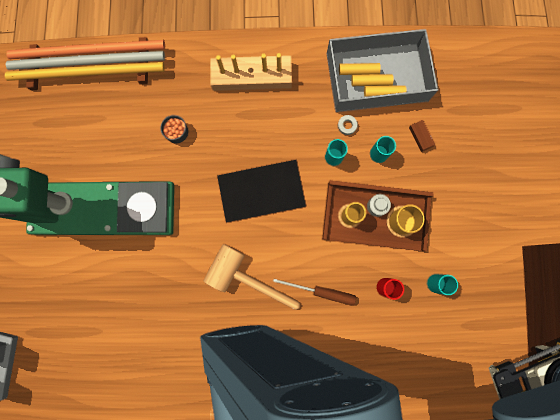

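View pics/wrist0.png

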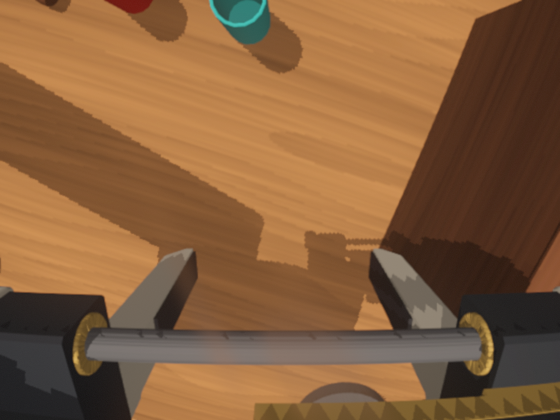

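Top view: the stall is at about (379,217), with the slim brass blank at (352,214), the die at (380,204) and the wide blank at (406,220). The mat is at (262,190), the press seat at (142,207), the mallet head at (225,268) and the pot at (174,129). The turquoise cups at (336,152), (383,149) and (443,285) and the red one at (390,289) are look-alikes outside the stall. Next I'll measure positions from the point cloud.

Run:
```python
from h import *
im,d,c=load('top0'); P=cloud(d,c)
for n,(u,v) in dict(slimin=(352,214),die=(380,203),widein=(406,220),mat=(262,190),seat=(142,207),mallet=(225,268),pot=(174,129),bench=(300,300),bayfloor=(380,235)).items(): print(n,P[v,u].round(4))
cv2.imwrite('pics/crop.png',cv2.resize(im[140:260,200:450],None,fx=3.2,fy=3.2,interpolation=cv2.INTER_CUBIC))
# mat
def rect(m):
    q=P[m][:,:2].astype(np.float32); (cc,wh,a)=cv2.minAreaRect(q); return cc,wh,a,len(q)
x,y,z=P[...,0],P[...,1],P[...,2]
dark=(im.max(2)<50)
U,V=np.meshgrid(range(560),range(420))
m=dark&(U>212)&(U<312)&(V>155)&(V<228)&(z<0.012)
m=cv2.morphologyEx(m.astype(np.uint8),cv2.MORPH_OPEN,np.ones((3,3)))>0
print('mat',rect(m),np.nanmean(z[m]))
for tag in ['top0','scene0']:
    im,d,c=load(tag);P=cloud(d,c);x,y,z=P[...,0],P[...,1],P[...,2]
    box=(x>0.3)&(x<0.75)&(y>-0.35)&(y<-0.0)
    for zz in [(0.084,0.096),(0.096,0.104)]:
        m=box&(z>zz[0])&(z<zz[1])
        n,l,s,ce=cv2.connectedComponentsWithStats(m.astype(np.uint8),connectivity=8)
        for i in range(1,n):
            if s[i,4]>8:
                q=P[l==i]; print(tag,zz,ce[i].round(),s[i,4],q.mean(0).round(4),((q.min(0)+q.max(0))/2).round(4),np.ptp(q,0).round(4))
```

```text
slimin [ 0.4892 -0.24    0.0084]
die [ 0.508  -0.2986  0.0601]
widein [ 0.4708 -0.3699  0.0119]
mat [ 0.5546 -0.0232  0.0017]
seat [nan nan nan]
mallet [0.3673 0.0633 0.0559]
pot [0.7061 0.1877 0.0358]
bench [ 0.2864 -0.1087 -0.0026]
bayfloor [ 0.4365 -0.3053  0.0096]
mat ((0.5531423687934875, -0.0203353613615036), (0.11799612641334534, 0.19739863276481628), 10.01295280456543, 3787) 0.0036619259103522267
top0 (0.084, 0.096) [385. 145.] 86 [ 0.6385 -0.3129  0.0874] [ 0.6379 -0.3135  0.0894] [0.0451 0.0484 0.0105]
top0 (0.084, 0.096) [337. 149.] 86 [ 0.6326 -0.2004  0.0878] [ 0.6331 -0.2008  0.0882] [0.0449 0.042  0.0082]
top0 (0.084, 0.096) [359. 207.] 19 [ 0.4976 -0.2449  0.0897] [ 0.4946 -0.2423  0.0898] [0.0186 0.0223 0.0106]
top0 (0.084, 0.096) [400. 219.] 57 [ 0.4669 -0.3362  0.0898] [ 0.4677 -0.3386  0.089 ] [0.0567 0.0221 0.0097]
top0 (0.084, 0.096) [393. 285.] 65 [ 0.3198 -0.3142  0.0874] [ 0.3174 -0.314   0.0886] [0.0328 0.0441 0.0084]
top0 (0.096, 0.104) [355. 213.] 77 [ 0.4829 -0.2338  0.0987] [ 0.4835 -0.2347  0.0996] [0.0432 0.0426 0.0072]
scene0 (0.084, 0.096) [163. 205.
[... 275 characters left out ...]
0899] [0.0327 0.0418 0.0119]
scene0 (0.084, 0.096) [185. 236.] 40 [ 0.4673 -0.3371  0.0877] [ 0.4683 -0.3388  0.0882] [0.0611 0.0224 0.0076]
scene0 (0.084, 0.096) [266. 245.] 13 [ 0.6282 -0.1834  0.0862] [ 0.6285 -0.1842  0.0863] [0.023  0.0129 0.0043]
scene0 (0.084, 0.096) [257. 247.] 12 [ 0.6192 -0.2078  0.0866] [ 0.6216 -0.2082  0.0866] [0.0124 0.0234 0.0045]
scene0 (0.084, 0.096) [270. 251.] 10 [ 0.6521 -0.1887  0.0855] [ 0.6513 -0.1895  0.0858] [0.0155 0.0187 0.0033]
scene0 (0.084, 0.096) [260. 255.] 16 [ 0.6481 -0.2171  0.0867] [ 0.646  -0.2143  0.0872] [0.0258 0.0194 0.005 ]
scene0 (0.084, 0.096) [229. 273.] 57 [ 0.6414 -0.3134  0.0864] [ 0.6424 -0.3134  0.0876] [0.0467 0.0444 0.0072]
```

View pics/crop.png

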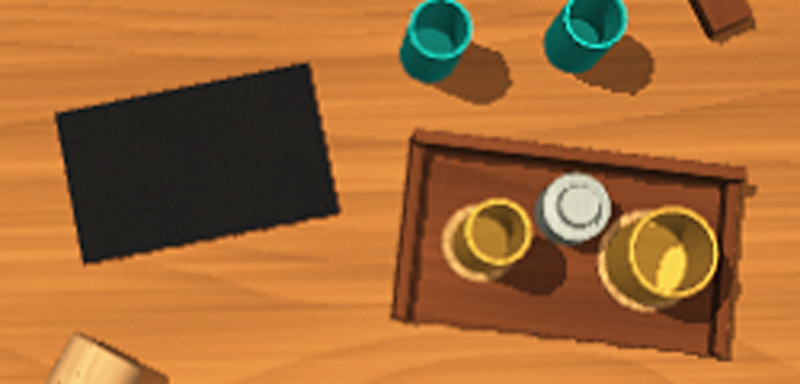

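Run:
```python
from h import *
from scipy.optimize import least_squares
from scipy.spatial import ConvexHull
A={t:(load(t)[0],cloud(*load(t)[1:])) for t in ['top0','scene0']}
def fit(q,R,c0,w=.004):
    c=np.array(c0,float)
    for _ in range(6):
        r=np.hypot(*(q[:,:2]-c).T); k=abs(r-R)<w
        s=least_squares(lambda p:np.hypot(*(q[k,:2]-p).T)-R,c,loss='soft_l1',f_scale=.001); c=s.x
    return c.round(4),k.sum(),np.sqrt(np.mean(s.fun**2)).round(4)
for n,R,c0,zt,h0 in [('wide',.032,(.468,-.368),.091,.03),('slim',.023,(.485,-.235),.099,.03),('die',.025,(.508,-.299),.048,.015)]:
    for t,(im,P) in A.items():
        q=P.reshape(-1,3); near=np.hypot(*(q[:,:2]-c0).T)<R+.02
        rim=near&(abs(q[:,2]-zt)<.006); side=near&(q[:,2]>h0)&(q[:,2]<zt-.005)
        print(n,t,'rim',fit(q[rim],R-(.0015 if n!='die' else 0),c0,.004),'side',fit(q[side],R,c0,.004), np.nanmedian(q[rim,2]).round(4))
# die boss
for t,(im,P) in A.items():
    q=P.reshape(-1,3); m=(np.hypot(*(q[:,:2]-(.508,-.299)).T)<.04)&(q[:,2]>.054)&(q[:,2]<.066)
    print('boss',t,q[m].mean(0).round(4),m.sum())
# seat
for t,(im,P) in A.items():
    z=P[...,2]; q=P
    br=(im.min(2)>170)
    m=br&(P[...,1]>.15)&(P[...,1]<.4)&(P[...,0]>.4)&(P[...,0]<.65)
    print('seat',t,m.sum(),np.median(P[m],0).round(4) if m.any() else '', ((P[m].min(0)+P[m].max(0))/2).round(4) if m.any() else '',np.ptp(P[m],0).round(3))
# bay
for t,(im,P) in A.items():
    q=P.reshape(-1,3);m=(q[:,0]>.38)&(q[:,0]<.58)&(q[:,1]>-.46)&(q[:,1]<-.15)&(q[:,2]>.005)&(q[:,2]<.055)
    mm=cv2.morphologyEx(m.reshape(420,560).astype(np.uint8),cv2.MORPH_OPEN,np.ones((3,3)))>0
    print('bay',t,cv2.minAreaRect(P[mm][:,:2].astype(np.float32)))
    b=mm&(P[...,2]>.044); print(' backwall top',cv2.minAreaRect(P[b][:,:2].astype(np.float32)),b.sum())
```

```text
wide top0 rim (array([ 0.4677, -0.3583]), np.int64(141), np.float64(0.0016)) side (array([ 0.468 , -0.3598]), np.int64(189), np.float64(0.0019)) 0.0902
wide scene0 rim (array([ 0.4711, -0.359 ]), np.int64(93), np.float64(0.0016)) side (array([ 0.4707, -0.3593]), np.int64(509), np.float64(0.0019)) 0.0882
slim top0 rim (array([ 0.4837, -0.2342]), np.int64(88), np.float64(0.0013)) side (array([ 0.4812, -0.2359]), np.int64(132), np.float64(0.0019)) 0.098
slim scene0 rim (array([ 0.4885, -0.2348]), np.int64(57), np.float64(0.0016)) side (array([ 0.4874, -0.2342]), np.int64(330), np.float64(0.0018)) 0.0968
die top0 rim (array([ 0.508 , -0.3004]), np.int64(111), np.float64(0.0021)) side (array([ 0.506 , -0.3003]), np.int64(48), np.float64(0.0004)) 0.0483
die scene0 rim (array([ 0.5075, -0.3003]), np.int64(64), np.float64(0.0021)) side (array([ 0.5084, -0.3001]), np.int64(100), np.float64(0.0015)) 0.0473
boss top0 [ 0.5055 -0.2995  0.0596] 129
boss scene0 [ 0.5106 -0.3029  0.0579] 82
seat top0 579 [0.522  0.2605 0.0442] [0.5282 0.2925 0.0414] [0.093 0.125 0.018]
seat scene0 195 [0.5221 0.2601 0.0427] [0.5182 0.2644 0.0427] [0.065 0.07  0.014]
bay top0 ((0.48145630955696106, -0.2985606789588928), (0.24984243512153625, 0.1410169005393982), 81.79914093017578)
 backwall top ((0.4992215037345886, -0.29949870705604553), (0.24414612352848053, 0.10462778806686401), 80.96849822998047) 370
bay scene0 ((0.48802411556243896, -0.2989925146102905), (0.2516685426235199, 0.14156131446361542), 82.029296875)
 backwall top ((0.5098991394042969, -0.30124160647392273), (0.2340000569820404, 0.1071295291185379), 73.38858795166016) 239
```

```bash
cat > plan.py <<'E'
from h import *
from scipy.spatial.transform import Rotation as Ro
import sys
def plan(g,yaw=None,n=None):
    s=read_state(); p=np.array(s['ee_pos']); R=Ro.from_rotvec(s['tcp_rot']).as_matrix()
    cur=np.degrees(np.arctan2(R[1,2],R[0,2]))
    gp=p+.065*R[:,0]
    if yaw is None: yaw=cur
    dy=(yaw-cur+90)%180-90; y=np.radians(cur+dy)
    X=np.array([0,0,-1.]);Z=np.array([np.cos(y),np.sin(y),0]);T=np.c_[X,np.cross(Z,X),Z]
    tp=np.array(g)+[0,0,.065]
    rv=Ro.from_matrix(R.T@T).as_rotvec(); d=R.T@(tp-p)
    print('t %.2f grasp'%s['clock'],gp.round(4),'yaw %.1f dyaw %.1f q'%(cur,dy),np.round(s['joint_positions'],2),'w %.4f F'%s['width'],np.round(s['force'],1),'tilt',R[2,:].round(3))
    print('d tool(units .04):',(d/.04).round(2),'turn units .1:',(rv/.1).round(2))
    k=n or int(np.ceil(max(np.linalg.norm(d)/.04,np.linalg.norm(rv)/.1,1)))
    Rr=R.copy(); pr=p.copy(); out=[]
    for i in range(k):
        f=1/(k-i)
        dl=Rr.T@(tp-pr)*f; t=Ro.from_matrix(Rr.T@T).as_rotvec()*f
        out.append((tuple((dl/.04).round(2)),tuple((t/.1).round(2))))
        pr=pr+Rr@dl; Rr=Rr@Ro.from_rotvec(t).as_matrix()
    for o in out: print(o)
if __name__=='__main__':
    a=[float(v) for v in sys.argv[1:]]
    plan(a[:3],a[3] if len(a)>3 else None,int(a[4]) if len(a)>4 else None)
E
python3 plan.py 0.487 -0.235 0.17 -8
```

```text
t 0.15 grasp [ 0.1718 -0.522   0.2371] yaw -71.8 dyaw 63.8 q [-1.46  0.26  1.54 -0.    1.35 -0.2 ] w 0.0929 F [-0.8  0.3 -0.3] tilt [-1.     0.    -0.001]
d tool(units .04): [ 1.69  9.73 -4.35] turn units .1: [-1.113e+01 -1.000e-02 -1.000e-02]
((np.float64(0.14), np.float64(0.81), np.float64(-0.36)), (np.float64(-0.93), np.float64(-0.0), np.float64(-0.0)))
((np.float64(0.14), np.float64(0.84), np.float64(-0.29)), (np.float64(-0.93), np.float64(-0.0), np.float64(-0.0)))
((np.float64(0.14), np.float64(0.86), np.float64(-0.21)), (np.float64(-0.93), np.float64(-0.0), np.float64(-0.0)))
((np.float64(0.14), np.float64(0.88), np.float64(-0.13)), (np.float64(-0.93), np.float64(-0.0), np.float64(-0.0)))
((np.float64(0.14), np.float64(0.89), np.float64(-0.04)), (np.float64(-0.93), np.float64(-0.0), np.float64(-0.0)))
((np.float64(0.14), np.float64(0.89), np.float64(0.04)), (np.float64(-0.93), np.float64(-0.0), np.float64(-0.0)))
((np.float64(0.14), np.float64(0.88), np.float64(0.12)), (np.float64(-0.93), np.float64(-0.0), np.float64(-0.0)))
((np.float64(0.14), np.float64(0.87), np.float64(0.2)), (np.float64(-0.93), np.float64(-0.0), np.float64(-0.0)))
((np.float64(0.14), np.float64(0.84), np.float64(0.28)), (np.float64(-0.93), np.float64(-0.0), np.float64(-0.0)))
((np.float64(0.14), np.float64(0.81), np.float64(0.36)), (np.float64(-0.93), np.float64(-0.0), np.float64(-0.0)))
((np.float64(0.14), np.float64(0.78), np.float64(0.43)), (np.float64(-0.93), np.float64(-0.0), np.float64(-0.0)))
((np.float64(0.14), np.float64(0.73), np.float64(0.5)), (np.float64(-0.93), np.float64(-0.0), np.float64(-0.0)))
```

{"method": "servo_tool", "body": {"increments": [{"linear": [0, 0.81, -0.36], "turn": [-0.93, 0, 0], "gripper": 1}, {"linear": [0, 0.84, -0.29], "turn": [-0.93, 0, 0], "gripper": 1}, {"linear": [0, 0.86, -0.21], "turn": [-0.93, 0, 0], "gripper": 1}, {"linear": [0, 0.88, -0.13], "turn": [-0.93, 0, 0], "gripper": 1}, {"linear": [0, 0.89, -0.04], "turn": [-0.93, 0, 0], "gripper": 1}, {"linear": [0, 0.89, 0.04], "turn": [-0.93, 0, 0], "gripper": 1}, {"linear": [0, 0.88, 0.12], "turn": [-0.93, 0, 0], "gripper": 1}, {"linear": [0, 0.87, 0.2], "turn": [-0.93, 0, 0], "gripper": 1}]}}

```text
clock: 0.82
ee_pos: [0.3821, -0.3257, 0.2987]
tcp_rot: [0.387, 1.541, -0.383]
force: [-0.0, -0.8, 0.1]
width: 0.0928
```

```bash
sed -i 's/out.append.*/out.append([[float(v) for v in (dl\/.04).round(2)],[float(v) for v in (t\/.1).round(2)]])/' plan.py; python3 plan.py 0.46 -0.295 0.237 -8
```

```text
t 0.82 grasp [ 0.3819 -0.3255  0.2337] yaw -28.1 dyaw 20.1 q [-0.93  0.18  1.65 -0.    1.32 -0.44] w 0.0928 F [-0.  -0.8  0.1] tilt [-1.     0.001 -0.005]
d tool(units .04): [-0.09  1.59  1.35] turn units .1: [-3.51 -0.04 -0.02]
[[-0.02, 0.4, 0.34], [-0.88, -0.01, -0.01]]
[[-0.02, 0.37, 0.37], [-0.88, -0.01, -0.01]]
[[-0.02, 0.33, 0.4], [-0.88, -0.01, -0.01]]
[[-0.02, 0.3, 0.43], [-0.88, -0.01, -0.01]]
```

{"method": "servo_tool", "body": {"increments": [{"linear": [0, 0.4, 0.34], "turn": [-0.88, 0, 0], "gripper": 1}, {"linear": [0, 0.37, 0.37], "turn": [-0.88, 0, 0], "gripper": 1}, {"linear": [0, 0.33, 0.4], "turn": [-0.88, 0, 0], "gripper": 1}, {"linear": [0, 0.3, 0.43], "turn": [-0.88, 0, 0], "gripper": 1}, {"linear": [0, 0, 0], "turn": [0, 0, 0], "gripper": 1}]}}

```text
clock: 1.23
ee_pos: [0.4666, -0.2846, 0.2977]
tcp_rot: [0.09, 1.573, -0.079]
force: [-0.4, -0.8, 0.6]
width: 0.0931
```

```bash
python3 - <<'E'
from h import *
snap('wrist','w1')
E
python3 plan.py 0.487 -0.235 0.15 -8
```

```text
t 1.28 grasp [ 0.4649 -0.2847  0.2326] yaw -6.4 dyaw -1.6 q [-0.76  0.26  1.55  0.    1.34 -0.64] w 0.0929 F [-0.9  0.1 -0.7] tilt [-1.     0.006 -0.006]
d tool(units .04): [2.07 1.29 0.41] turn units .1: [ 0.28 -0.06 -0.06]
[[0.69, 0.43, 0.14], [0.09, -0.02, -0.02]]
[[0.69, 0.43, 0.13], [0.09, -0.02, -0.02]]
[[0.69, 0.44, 0.13], [0.09, -0.02, -0.02]]
```

View pics/w1.png

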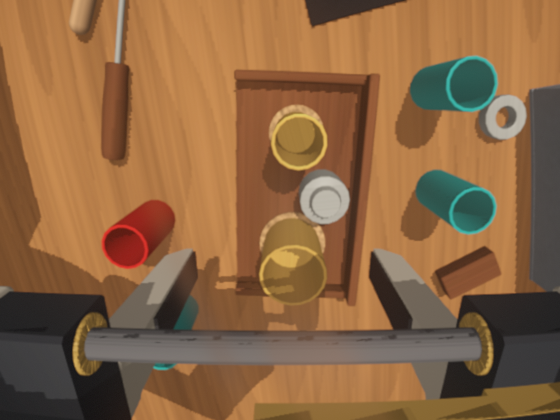

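The wrist view shows the stall clearly: slim rim at (299,140), die at (325,198), wide rim at (293,274). The look-alikes are all outside it. I'll refine the positions with this view.

```bash
cat > fitc.py <<'E'
from h import *
from scipy.optimize import least_squares
def fit(q,R,c0,w=.005):
    c=np.array(c0,float)
    for _ in range(8):
        r=np.hypot(*(q[:,:2]-c).T); k=abs(r-R)<w
        if k.sum()<8: return None
        s=least_squares(lambda p:np.hypot(*(q[k,:2]-p).T)-R,c,loss='soft_l1',f_scale=.001); c=s.x
    return c.round(4),int(k.sum()),float(np.sqrt(np.mean(s.fun**2)).round(4))
def rimside(tag,n,R,c0,zt,h0,rr=.0015):
    im,d,c=load(tag); q=cloud(d,c).reshape(-1,3); near=np.hypot(*(q[:,:2]-c0).T)<R+.02
    rim=near&(abs(q[:,2]-zt)<.006); side=near&(q[:,2]>h0)&(q[:,2]<zt-.005)
    print(n,tag,'rim',fit(q[rim],R-rr,c0),'side',fit(q[side],R,c0),'z',np.nanmedian(q[rim,2]).round(4))
E
python3 - <<'E'
from fitc import *
for a in [('wide',.032,(.469,-.359),.091,.03),('slim',.023,(.485,-.235),.099,.03),('die',.025,(.508,-.300),.048,.015,0)]:
    rimside('w1',*a)
im,d,c=load('w1');P=cloud(d,c);q=P.reshape(-1,3)
m=(np.hypot(*(q[:,:2]-(.508,-.3)).T)<.04)&(q[:,2]>.055)&(q[:,2]<.066);print('boss',q[m].mean(0).round(4))
m=(q[:,0]>.38)&(q[:,0]<.58)&(q[:,1]>-.44)&(q[:,1]<-.15)&(q[:,2]>.005)&(q[:,2]<.055)
mm=cv2.morphologyEx(m.reshape(420,560).astype(np.uint8),cv2.MORPH_OPEN,np.ones((5,5)))>0
print(cv2.minAreaRect(P[mm][:,:2].astype(np.float32)))
print('floor',np.median(q[m&(q[:,2]<.014),2]),'bench',P[50,200],P[350,250] )
# backwall
b=mm&(P[...,2]>.036); l=cv2.fitLine(P[b][:,:2].astype(np.float32),cv2.DIST_HUBER,0,.01,.01).ravel(); print(l,np.degrees(np.arctan2(l[1],l[0])),P[b][:,2].max(), P[b].mean(0))
# pads: cork color
print(im[112,297],im[230,275],im[200,250])
E
```

```text
wide w1 rim (array([ 0.4691, -0.3562]), 914, 0.0009) side (array([ 0.4692, -0.3547]), 2689, 0.0018) z 0.0907
slim w1 rim (array([ 0.4859, -0.2328]), 690, 0.001) side (array([ 0.4848, -0.2299]), 720, 0.0017) z 0.0991
die w1 rim (array([ 0.5078, -0.3032]), 676, 0.0027) side (array([ 0.5079, -0.2999]), 239, 0.0002) z 0.0491
boss [ 0.5056 -0.3007  0.0602]
((0.48349860310554504, -0.2968422472476959), (0.2502652406692505, 0.14091046154499054), 81.92591094970703)
floor 0.008489886946514185 bench [ 0.3961043  -0.13761532  0.00110407] [ 0.46321138 -0.25544368  0.31529731]
[ 0.3962819   0.9181289   0.52562183 -0.29549396] 66.65405 0.054994842252315906 [ 0.52197672 -0.3034859   0.04446184]
[ 67 123 163] [ 58 108 146] [ 53  85 138]
```

```bash
python3 plan.py 0.486 -0.234 0.13 -8 4
```

```text
t 1.28 grasp [ 0.4649 -0.2847  0.2326] yaw -6.4 dyaw -1.6 q [-0.76  0.26  1.55  0.    1.34 -0.64] w 0.0929 F [-0.9  0.1 -0.7] tilt [-1.     0.006 -0.006]
d tool(units .04): [2.57 1.31 0.39] turn units .1: [ 0.28 -0.06 -0.06]
[[0.64, 0.33, 0.1], [0.07, -0.01, -0.02]]
[[0.64, 0.33, 0.09], [0.07, -0.01, -0.02]]
[[0.64, 0.33, 0.09], [0.07, -0.01, -0.02]]
[[0.64, 0.33, 0.09], [0.07, -0.01, -0.02]]
```

{"method": "servo_tool", "body": {"increments": [{"linear": [0.64, 0.33, 0.1], "turn": [0.07, 0, 0], "gripper": 1}, {"linear": [0.64, 0.33, 0.1], "turn": [0.07, 0, 0], "gripper": 1}, {"linear": [0.64, 0.33, 0.1], "turn": [0.07, -0.03, -0.03], "gripper": 1}, {"linear": [0.5, 0.33, 0.1], "turn": [0.07, -0.03, -0.03], "gripper": 1}, {"linear": [0, 0, 0], "turn": [0, 0, 0], "gripper": 1}, {"linear": [0, 0, 0], "turn": [0, 0, 0], "gripper": 1}]}}

```text
clock: 1.78
ee_pos: [0.484, -0.2365, 0.1983]
tcp_rot: [0.118, 1.569, -0.125]
force: [0.1, -0.5, 0.9]
width: 0.0931
```

```bash
python3 plan.py 0.486 -0.234 0.07 -8
```

```text
t 1.78 grasp [ 0.4839 -0.2368  0.1333] yaw -8.9 dyaw 0.9 q [-0.66  0.33  1.71 -0.    1.1  -0.5 ] w 0.0931 F [ 0.1 -0.5  0.9] tilt [-1.    -0.005 -0.001]
d tool(units .04): [1.58 0.08 0.04] turn units .1: [-0.15 -0.01  0.05]
[[0.79, 0.04, 0.02], [-0.08, -0.0, 0.02]]
[[0.79, 0.04, 0.02], [-0.08, -0.0, 0.02]]
```

{"method": "servo_tool", "body": {"increments": [{"linear": [0.55, 0.04, 0.02], "turn": [-0.07, 0, 0.02], "gripper": 1}, {"linear": [0.5, 0.04, 0.02], "turn": [-0.07, 0, 0.02], "gripper": 1}, {"linear": [0.5, 0, 0], "turn": [0, 0, 0], "gripper": 1}, {"linear": [0, 0, 0], "turn": [0, 0, 0], "gripper": 1}, {"linear": [0, 0, 0], "turn": [0, 0, 0], "gripper": 1}], "force": 25}}

```text
clock: 2.2
ee_pos: [0.4862, -0.2415, 0.1419]
tcp_rot: [0.109, 1.561, -0.121]
force: [-0.1, -0.5, -0.3]
width: 0.0931
```

```bash
python3 plan.py 0.486 -0.234 0.07 -8
```

```text
t 2.20 grasp [ 0.4866 -0.242   0.0769] yaw -8.4 dyaw 0.4 q [-0.66  0.4   1.76 -0.    0.97 -0.52] w 0.0931 F [-0.1 -0.5 -0.3] tilt [-1.    -0.007  0.007]
d tool(units .04): [ 0.17  0.19 -0.03] turn units .1: [-0.07  0.07  0.07]
[[0.17, 0.19, -0.03], [-0.07, 0.07, 0.07]]
```

{"method": "servo_tool", "body": {"increments": [{"linear": [0.17, 0.19, -0.03], "turn": [-0.07, 0.07, 0.07], "gripper": 1}, {"linear": [0, 0, 0], "turn": [0, 0, 0], "gripper": 1}, {"linear": [0, 0, 0], "turn": [0, 0, 0], "gripper": 1}]}}

```text
clock: 2.45
ee_pos: [0.4871, -0.2363, 0.1389]
tcp_rot: [0.109, 1.564, -0.114]
force: [0.6, 0.7, 0.0]
width: 0.0929
```

```bash
python3 plan.py 0.486 -0.234 0.07 -8; python3 -c "
from h import *
snap('wrist','w2')"; python3 plan.py 0.486 -0.234 0.07 -8
```

```text
t 2.45 grasp [ 0.4873 -0.2365  0.0739] yaw -8.1 dyaw 0.1 q [-0.66  0.41  1.77 -0.    0.96 -0.51] w 0.0929 F [0.6 0.7 0. ] tilt [-1.    -0.003  0.004]
d tool(units .04): [ 0.1   0.05 -0.03] turn units .1: [-0.02  0.04  0.03]
[[0.1, 0.05, -0.03], [-0.02, 0.04, 0.03]]
t 2.50 grasp [ 0.4873 -0.2364  0.0739] yaw -8.1 dyaw 0.1 q [-0.66  0.41  1.77 -0.    0.96 -0.51] w 0.0927 F [-0.4  0.1  0.4] tilt [-1.    -0.003  0.004]
d tool(units .04): [ 0.1   0.05 -0.03] turn units .1: [-0.02  0.04  0.03]
[[0.1, 0.05, -0.03], [-0.02, 0.04, 0.03]]
```

View pics/w2.png

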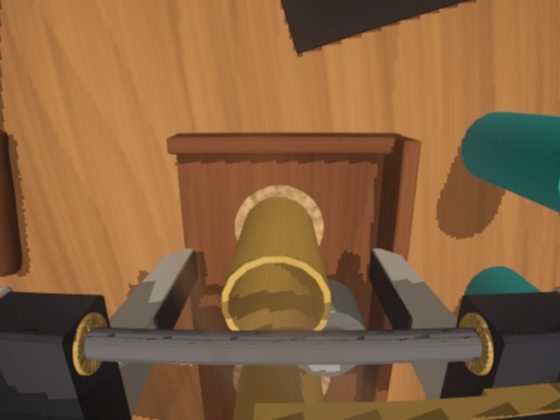

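The slim blank (rim centre about (276,297)) sits between the jaws. I'll close on it.

```bash
python3 -c "
from fitc import *
rimside('w2','slim',.023,(.486,-.234),.099,.04)"
```

```text
slim w2 rim (array([ 0.4862, -0.2319]), 2376, 0.001) side (array([ 0.4863, -0.2305]), 7801, 0.0019) z 0.0987
```

{"method": "servo_tool", "body": {"increments": [{"linear": [0.1, 0.05, 0], "turn": [0, 0.04, 0.03], "gripper": 1}, {"linear": [0, 0, 0], "turn": [0, 0, 0], "gripper": -1}, {"linear": [0, 0, 0], "turn": [0, 0, 0], "gripper": -1}, {"linear": [0, 0, 0], "turn": [0, 0, 0], "gripper": -1}, {"linear": [0, 0, 0], "turn": [0, 0, 0], "gripper": -1}, {"linear": [0, 0, 0], "turn": [0, 0, 0], "gripper": -1}, {"linear": [0, 0, 0], "turn": [0, 0, 0], "gripper": -1}, {"linear": [0, 0, 0], "turn": [0, 0, 0], "gripper": -1}], "force": 25}}

```text
clock: 3.17
ee_pos: [0.4882, -0.2341, 0.1365]
tcp_rot: [0.109, 1.566, -0.112]
force: [-2.2, -0.4, 0.8]
width: 0.051
```

```bash
python3 plan.py 0.486 -0.234 0.15 -8
```

```text
t 3.17 grasp [ 0.4883 -0.2342  0.0715] yaw -8.1 dyaw 0.1 q [-0.65  0.41  1.77 -0.    0.96 -0.51] w 0.0510 F [-2.2 -0.4  0.8] tilt [-1.    -0.001  0.002]
d tool(units .04): [-1.96 -0.01 -0.05] turn units .1: [-0.01  0.02  0.01]
[[-0.98, -0.0, -0.02], [-0.01, 0.01, 0.01]]
[[-0.98, -0.0, -0.03], [-0.01, 0.01, 0.01]]
```

{"method": "servo_tool", "body": {"increments": [{"linear": [0, 0, 0], "turn": [0, 0, 0], "gripper": -1}, {"linear": [0, 0, 0], "turn": [0, 0, 0], "gripper": -1}, {"linear": [0, 0, 0], "turn": [0, 0, 0], "gripper": -1}]}}

```text
clock: 3.42
ee_pos: [0.4877, -0.2339, 0.1364]
tcp_rot: [0.11, 1.567, -0.111]
force: [-0.3, 0.1, 1.7]
width: 0.0448
```

```bash
python3 plan.py 0.486 -0.234 0.15 -8
```

```text
t 3.42 grasp [ 0.4877 -0.234   0.0714] yaw -8.1 dyaw 0.1 q [-0.65  0.41  1.77 -0.    0.96 -0.51] w 0.0448 F [-0.3  0.1  1.7] tilt [-1.    -0.001  0.001]
d tool(units .04): [-1.97 -0.01 -0.04] turn units .1: [-0.01  0.01  0.01]
[[-0.98, -0.0, -0.02], [-0.01, 0.0, 0.01]]
[[-0.98, -0.0, -0.02], [-0.01, 0.0, 0.01]]
```

{"method": "servo_tool", "body": {"increments": [{"linear": [-0.6, 0, 0], "turn": [0, 0, 0], "gripper": -1}, {"linear": [-0.9, 0, 0], "turn": [0, 0, 0], "gripper": -1}, {"linear": [-0.5, 0, 0], "turn": [0, 0, 0], "gripper": -1}, {"linear": [0, 0, 0], "turn": [0, 0, 0], "gripper": -1}]}}

```text
clock: 3.75
ee_pos: [0.4859, -0.2325, 0.2151]
tcp_rot: [0.115, 1.575, -0.107]
force: [0.7, -0.4, -3.6]
width: 0.0447
```

```bash
python3 plan.py 0.545 0.029 0.145 -8
```

```text
t 3.75 grasp [ 0.4855 -0.2321  0.1501] yaw -8.1 dyaw 0.1 q [-0.65  0.32  1.68  0.    1.15 -0.51] w 0.0447 F [ 0.7 -0.4 -3.6] tilt [-1.     0.004 -0.007]
d tool(units .04): [0.15 6.68 0.54] turn units .1: [-0.02 -0.07 -0.04]
[[0.02, 0.95, 0.08], [-0.0, -0.01, -0.01]]
[[0.02, 0.95, 0.08], [-0.0, -0.01, -0.01]]
[[0.02, 0.95, 0.08], [-0.0, -0.01, -0.01]]
[[0.02, 0.95, 0.08], [-0.0, -0.01, -0.01]]
[[0.02, 0.95, 0.08], [-0.0, -0.01, -0.01]]
[[0.02, 0.95, 0.08], [-0.0, -0.01, -0.01]]
[[0.02, 0.95, 0.08], [-0.0, -0.01, -0.01]]
```

Lifted, with -3.6 N on the wrist (the blank's weight plus noise). Moving it over to the mat.

{"method": "servo_tool", "body": {"increments": [{"linear": [0.02, 0.6, 0.08], "turn": [0, -0.01, -0.01], "gripper": -1}, {"linear": [0.02, 0.95, 0.08], "turn": [0, -0.01, -0.01], "gripper": -1}, {"linear": [0.02, 0.95, 0.08], "turn": [0, -0.01, -0.01], "gripper": -1}, {"linear": [0.02, 0.95, 0.08], "turn": [0, -0.01, -0.01], "gripper": -1}, {"linear": [0.02, 0.95, 0.08], "turn": [0, -0.01, -0.01], "gripper": -1}, {"linear": [0.02, 0.95, 0.08], "turn": [0, -0.01, -0.01], "gripper": -1}, {"linear": [0.02, 0.9, 0.08], "turn": [0, -0.01, -0.01], "gripper": -1}, {"linear": [0, 0.4, 0.05], "turn": [0, 0, 0], "gripper": -1}]}}

```text
clock: 4.42
ee_pos: [0.5478, 0.0324, 0.1988]
tcp_rot: [0.117, 1.572, -0.124]
force: [0.6, 0.7, -3.1]
width: 0.0449
```

```bash
python3 plan.py 0.545 0.029 0.10 -8
```

```text
t 4.42 grasp [0.5475 0.0322 0.1338] yaw -8.8 dyaw 0.8 q [-0.14  0.35  1.68 -0.01  1.12  0.01] w 0.0449 F [ 0.6  0.7 -3.1] tilt [-1.    -0.005 -0.004]
d tool(units .04): [ 0.84 -0.09 -0.05] turn units .1: [-0.14 -0.04  0.05]
[[0.84, -0.09, -0.05], [-0.14, -0.04, 0.05]]
```

{"method": "servo_tool", "body": {"increments": [{"linear": [0.5, -0.04, -0.03], "turn": [-0.1, -0.03, 0.04], "gripper": -1}, {"linear": [0.5, -0.04, 0], "turn": [0, 0, 0], "gripper": -1}, {"linear": [0.35, 0, 0], "turn": [0, 0, 0], "gripper": -1}, {"linear": [0, 0, 0], "turn": [0, 0, 0], "gripper": -1}, {"linear": [0, 0, 0], "turn": [0, 0, 0], "gripper": -1}]}}

```text
clock: 4.83
ee_pos: [0.5436, 0.0375, 0.1357]
tcp_rot: [0.106, 1.576, -0.103]
force: [0.6, -0.0, -3.0]
width: 0.0448
```

```bash
python3 plan.py 0.545 0.029 0.065 -8
```

```text
t 4.83 grasp [0.5431 0.0377 0.0707] yaw -7.6 dyaw -0.4 q [-0.14  0.42  1.75  0.    0.98 -0.  ] w 0.0448 F [ 0.6 -0.  -3. ] tilt [-1.     0.001 -0.008]
d tool(units .04): [ 0.14 -0.21  0.06] turn units .1: [ 0.06 -0.08 -0.01]
[[0.14, -0.21, 0.06], [0.06, -0.08, -0.01]]
```

{"method": "servo_tool", "body": {"increments": [{"linear": [0.05, -0.2, 0.06], "turn": [0.06, -0.08, 0], "gripper": -1}, {"linear": [0.05, 0, 0], "turn": [0, 0, 0], "gripper": -1}, {"linear": [0, 0, 0], "turn": [0, 0, 0], "gripper": -1}]}}

```text
clock: 5.08
ee_pos: [0.5448, 0.0281, 0.131]
tcp_rot: [0.111, 1.568, -0.109]
force: [-0.1, 0.3, -2.3]
width: 0.0446
```

```bash
python3 plan.py 0.545 0.029 0.065 -8
```

```text
t 5.08 grasp [0.5448 0.0281 0.066 ] yaw -8.1 dyaw 0.1 q [-0.15  0.43  1.76  0.    0.96 -0.01] w 0.0446 F [-0.1  0.3 -2.3] tilt [-1.     0.001 -0.   ]
d tool(units .04): [0.02 0.02 0.  ] turn units .1: [-0.01 -0.   -0.01]
[[0.02, 0.02, 0.0], [-0.01, -0.0, -0.01]]
```

{"method": "servo_tool", "body": {"increments": [{"linear": [0.05, 0, 0], "turn": [0, 0, 0], "gripper": -1}, {"linear": [0, 0, 0], "turn": [0, 0, 0], "gripper": -1}]}}

```text
clock: 5.25
ee_pos: [0.5456, 0.027, 0.13]
tcp_rot: [0.112, 1.566, -0.111]
force: [0.3, 0.6, -3.7]
width: 0.0447
```

```bash
python3 plan.py 0.545 0.029 0.065 -8
```

```text
t 5.25 grasp [0.5458 0.0271 0.065 ] yaw -8.1 dyaw 0.1 q [-0.16  0.43  1.76  0.    0.95 -0.01] w 0.0447 F [ 0.3  0.6 -3.7] tilt [-1.     0.001  0.002]
d tool(units .04): [-0.    0.05 -0.02] turn units .1: [-0.03  0.02 -0.01]
[[-0.0, 0.05, -0.02], [-0.03, 0.02, -0.01]]
```

{"method": "servo_tool", "body": {"increments": [{"linear": [0.04, 0, 0], "turn": [0, 0, 0], "gripper": -1}, {"linear": [0.02, 0, 0], "turn": [0, 0, 0], "gripper": -1}, {"linear": [0, 0, 0], "turn": [0, 0, 0], "gripper": -1}]}}

```text
clock: 5.5
ee_pos: [0.5464, 0.0267, 0.1298]
tcp_rot: [0.113, 1.563, -0.111]
force: [-0.3, -0.3, -2.8]
width: 0.0449
```

```bash
python3 plan.py 0.545 0.029 0.065 -8
```

```text
t 5.50 grasp [0.5467 0.0268 0.0648] yaw -8.2 dyaw 0.2 q [-0.16  0.43  1.76  0.    0.95 -0.01] w 0.0449 F [-0.3 -0.3 -2.8] tilt [-1.     0.001  0.005]
d tool(units .04): [-0.    0.05 -0.04] turn units .1: [-0.03  0.05 -0.01]
[[-0.0, 0.05, -0.04], [-0.03, 0.05, -0.01]]
```

{"method": "servo_tool", "body": {"increments": [{"linear": [0.06, 0, 0], "turn": [0, 0.05, 0], "gripper": -1}, {"linear": [0.04, 0, 0], "turn": [0, 0, 0], "gripper": -1}, {"linear": [0, 0, 0], "turn": [0, 0, 0], "gripper": -1}]}}

```text
clock: 5.75
ee_pos: [0.5471, 0.0268, 0.13]
tcp_rot: [0.112, 1.565, -0.111]
force: [0.5, 0.8, -2.9]
width: 0.0445
```

```bash
python3 plan.py 0.545 0.029 0.065 -8
```

```text
t 5.75 grasp [0.5473 0.0269 0.065 ] yaw -8.1 dyaw 0.1 q [-0.16  0.43  1.76  0.    0.95 -0.01] w 0.0445 F [ 0.5  0.8 -2.9] tilt [-1.     0.001  0.003]
d tool(units .04): [-0.    0.05 -0.06] turn units .1: [-0.03  0.03 -0.01]
[[-0.0, 0.05, -0.06], [-0.03, 0.03, -0.01]]
```

{"method": "servo_tool", "body": {"increments": [{"linear": [0, 0, 0], "turn": [0, 0, 0], "gripper": 1}, {"linear": [0, 0, 0], "turn": [0, 0, 0], "gripper": 1}, {"linear": [0, 0, 0], "turn": [0, 0, 0], "gripper": 1}, {"linear": [0, 0, 0], "turn": [0, 0, 0], "gripper": 1}, {"linear": [0, 0, 0], "turn": [0, 0, 0], "gripper": 1}, {"linear": [0, 0, 0], "turn": [0, 0, 0], "gripper": 1}]}}

```text
clock: 6.25
ee_pos: [0.5491, 0.0266, 0.1307]
tcp_rot: [0.112, 1.56, -0.111]
force: [-0.2, 0.4, 0.4]
width: 0.08
```

```bash
python3 plan.py 0.545 0.029 0.155 -8 ; python3 -c "
from fitc import *
snap('wrist','w3')
rimside('w3','slim',.023,(.546,.028),.092,.04)"
```

```text
t 6.25 grasp [0.5496 0.0266 0.0657] yaw -8.1 dyaw 0.1 q [-0.16  0.43  1.75  0.    0.95 -0.01] w 0.0800 F [-0.2  0.4  0.4] tilt [-1.     0.001  0.008]
d tool(units .04): [-2.23  0.05 -0.09] turn units .1: [-0.02  0.08 -0.01]
[[-0.74, 0.02, -0.03], [-0.01, 0.03, -0.0]]
[[-0.74, 0.02, -0.03], [-0.01, 0.03, -0.0]]
[[-0.74, 0.01, -0.03], [-0.01, 0.03, -0.0]]
slim w3 rim (array([0.5491, 0.0287]), 2173, 0.001) side (array([0.5491, 0.0301]), 7050, 0.0018) z 0.0918
```

View pics/w3.png

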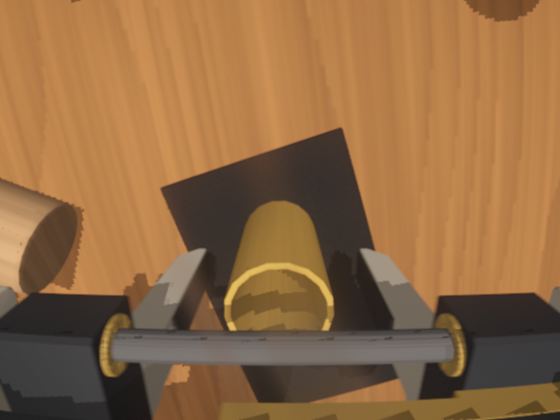

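The slim blank stands on the mat, rim at (279,305), top at z = 0.092. Going up and over to the wide blank.

{"method": "servo_tool", "body": {"increments": [{"linear": [-0.6, 0, -0.03], "turn": [0, 0.04, 0], "gripper": 1}, {"linear": [-0.9, 0, 0], "turn": [0, 0.04, 0], "gripper": 1}, {"linear": [-0.8, 0, 0], "turn": [0, 0, 0], "gripper": 1}, {"linear": [0, 0, 0], "turn": [0, 0, 0], "gripper": 1}]}}

```text
clock: 6.63
ee_pos: [0.5459, 0.0269, 0.2229]
tcp_rot: [0.113, 1.577, -0.11]
force: [0.6, 0.3, -0.3]
width: 0.0928
```

```bash
python3 plan.py 0.469 -0.357 0.145 -8
```

```text
t 6.63 grasp [0.5453 0.0271 0.1579] yaw -8.2 dyaw 0.2 q [-0.16  0.32  1.65  0.    1.18 -0.01] w 0.0928 F [ 0.6  0.3 -0.3] tilt [-1.     0.001 -0.009]
d tool(units .04): [ 0.32 -9.77 -0.54] turn units .1: [-0.03 -0.09 -0.01]
[[0.03, -0.98, -0.05], [-0.0, -0.01, -0.0]]
[[0.03, -0.98, -0.05], [-0.0, -0.01, -0.0]]
[[0.03, -0.98, -0.05], [-0.0, -0.01, -0.0]]
[[0.03, -0.98, -0.05], [-0.0, -0.01, -0.0]]
[[0.03, -0.98, -0.05], [-0.0, -0.01, -0.0]]
[[0.03, -0.98, -0.06], [-0.0, -0.01, -0.0]]
[[0.03, -0.98, -0.06], [-0.0, -0.01, -0.0]]
[[0.03, -0.98, -0.06], [-0.0, -0.01, -0.0]]
[[0.03, -0.98, -0.06], [-0.0, -0.01, -0.0]]
[[0.03, -0.98, -0.06], [-0.0, -0.01, -0.0]]
```

{"method": "servo_tool", "body": {"increments": [{"linear": [0, -0.7, -0.04], "turn": [0, -0.02, 0], "gripper": 1}, {"linear": [0, -0.98, -0.05], "turn": [0, -0.02, 0], "gripper": 1}, {"linear": [0, -0.98, -0.05], "turn": [0, -0.02, 0], "gripper": 1}, {"linear": [0, -0.98, -0.05], "turn": [0, 0, 0], "gripper": 1}, {"linear": [0, -0.98, -0.05], "turn": [0, 0, 0], "gripper": 1}, {"linear": [0, -0.98, -0.05], "turn": [0, 0, 0], "gripper": 1}, {"linear": [0, -0.98, -0.05], "turn": [0, 0, 0], "gripper": 1}, {"linear": [0, -0.98, -0.05], "turn": [0, 0, 0], "gripper": 1}]}}

```text
clock: 7.3
ee_pos: [0.4885, -0.2737, 0.2225]
tcp_rot: [0.103, 1.564, -0.098]
force: [0.7, -0.4, -0.1]
width: 0.0932
```

```bash
python3 plan.py 0.469 -0.357 0.14 -8
```

```text
t 7.30 grasp [ 0.4888 -0.2735  0.1575] yaw -7.3 dyaw -0.7 q [-0.71  0.34  1.63  0.01  1.17 -0.59] w 0.0932 F [ 0.7 -0.4 -0.1] tilt [-1.     0.004  0.005]
d tool(units .04): [ 0.43 -2.13 -0.22] turn units .1: [ 0.12  0.05 -0.04]
[[0.14, -0.71, -0.07], [0.04, 0.02, -0.01]]
[[0.14, -0.71, -0.07], [0.04, 0.02, -0.01]]
[[0.15, -0.71, -0.07], [0.04, 0.02, -0.01]]
```

{"method": "servo_tool", "body": {"increments": [{"linear": [0.1, -0.71, -0.07], "turn": [0.04, 0.02, 0], "gripper": 1}, {"linear": [0.1, -0.71, -0.07], "turn": [0.04, 0.02, 0], "gripper": 1}, {"linear": [0.1, -0.6, -0.07], "turn": [0.04, 0, 0], "gripper": 1}, {"linear": [0, 0, 0], "turn": [0, 0, 0], "gripper": 1}, {"linear": [0, 0, 0], "turn": [0, 0, 0], "gripper": 1}]}}

```text
clock: 7.72
ee_pos: [0.4647, -0.3657, 0.2065]
tcp_rot: [0.12, 1.568, -0.117]
force: [-0.1, -0.2, -0.3]
width: 0.0929
```

```bash
python3 plan.py 0.469 -0.357 0.07 -8
```

```text
t 7.72 grasp [ 0.4647 -0.3656  0.1415] yaw -8.6 dyaw 0.6 q [-0.86  0.41  1.56  0.    1.17 -0.71] w 0.0929 F [-0.1 -0.2 -0.3] tilt [-1.     0.002 -0.   ]
d tool(units .04): [1.79 0.23 0.07] turn units .1: [-0.11 -0.   -0.02]
[[0.89, 0.11, 0.04], [-0.05, -0.0, -0.01]]
[[0.89, 0.11, 0.04], [-0.05, -0.0, -0.01]]
```

{"method": "servo_tool", "body": {"increments": [{"linear": [0.2, 0.23, 0.08], "turn": [-0.1, 0, 0], "gripper": 1}, {"linear": [0.4, 0, 0], "turn": [0, 0, 0], "gripper": 1}, {"linear": [0, 0, 0], "turn": [0, 0, 0], "gripper": 1}]}}

```text
clock: 7.97
ee_pos: [0.4699, -0.3541, 0.1806]
tcp_rot: [0.112, 1.568, -0.107]
force: [-1.1, 0.4, -0.1]
width: 0.0931
```

```bash
python3 -c "
from fitc import *
snap('wrist','w4')
rimside('w4','wide',.032,(.469,-.357),.091,.04)";python3 plan.py 0.469 -0.357 0.07 -8
```

```text
wide w4 rim (array([ 0.4692, -0.3565]), 2556, 0.001) side (array([ 0.4695, -0.3544]), 5488, 0.0021) z 0.0908
t 8.02 grasp [ 0.4706 -0.3539  0.117 ] yaw -8.0 dyaw -0.0 q [-0.84  0.43  1.6   0.    1.11 -0.7 ] w 0.0934 F [ 0.   0.7 -0.4] tilt [-1.     0.003  0.001]
d tool(units .04): [ 1.18 -0.08 -0.03] turn units .1: [ 0.01  0.01 -0.03]
[[0.59, -0.04, -0.01], [0.0, 0.01, -0.01]]
[[0.59, -0.04, -0.01], [0.0, 0.01, -0.01]]
```

View pics/w4.png

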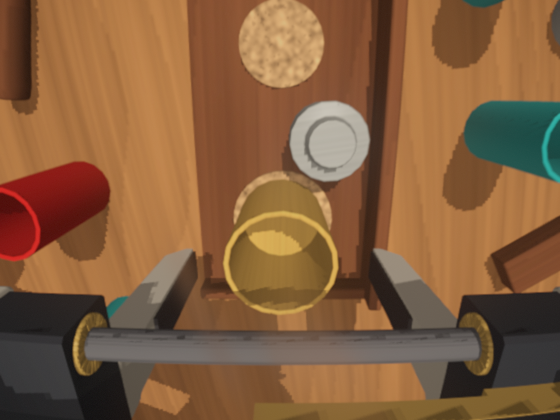

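{"method": "servo_tool", "body": {"increments": [{"linear": [0.5, -0.08, -0.03], "turn": [0, 0, 0], "gripper": 1}, {"linear": [0.45, 0, 0], "turn": [0, 0, 0], "gripper": 0.9}, {"linear": [0.12, 0, 0], "turn": [0, 0, 0], "gripper": 0.7}, {"linear": [0, 0, 0], "turn": [0, 0, 0], "gripper": 0.6}]}}

```text
clock: 8.35
ee_pos: [0.4725, -0.3524, 0.1411]
tcp_rot: [0.104, 1.564, -0.103]
force: [0.7, -0.6, 0.3]
width: 0.0792
```

```bash
python3 plan.py 0.469 -0.357 0.072 -8;  python3 - <<'E'
from h import *
im,d,c=load('w4');P=cloud(d,c)
hsv=cv2.cvtColor(im,cv2.COLOR_BGR2HSV)
g=im[:,:,1].astype(int)
m=np.zeros(g.shape,np.uint8); m[:95,228:340]=(cv2.GaussianBlur(im,(7,7),0)[:95,228:340,1]>95)
n,l,s,ce=cv2.connectedComponentsWithStats(m); i=1+np.argmax(s[1:,4]); print(s[i],ce[i])
k=l==i; cn=cv2.findContours((k).astype(np.uint8),0,1)[0][0]; print(cv2.minEnclosingCircle(cn)); q=P[k]; print(np.median(q,0),cv2.minEnclosingCircle(q[:,:2].astype(np.float32)))
E
```

```text
t 8.35 grasp [ 0.4728 -0.3524  0.0761] yaw -7.5 dyaw -0.5 q [-0.83  0.48  1.64  0.    1.02 -0.7 ] w 0.0792 F [ 0.7 -0.6  0.3] tilt [-1.     0.001  0.005]
d tool(units .04): [ 0.1  -0.13 -0.07] turn units .1: [ 0.08  0.05 -0.01]
[[0.1, -0.13, -0.07], [0.08, 0.05, -0.01]]
[ 237    0   89   89 6326] [280.88808094  42.69886184]
((280.0, 42.252872467041016), 46.328330993652344)
[nan nan nan] ((0.48713377118110657, -0.2313224971294403), 0.030840212479233742)
```

{"method": "servo_tool", "body": {"increments": [{"linear": [0.1, -0.13, -0.08], "turn": [0.08, 0.05, 0], "gripper": 0.6}, {"linear": [0, 0, 0], "turn": [0, 0, 0], "gripper": 0.6}, {"linear": [0, 0, 0], "turn": [0, 0, 0], "gripper": -1}, {"linear": [0, 0, 0], "turn": [0, 0, 0], "gripper": -1}, {"linear": [0, 0, 0], "turn": [0, 0, 0], "gripper": -1}, {"linear": [0, 0, 0], "turn": [0, 0, 0], "gripper": -1}, {"linear": [0, 0, 0], "turn": [0, 0, 0], "gripper": -1}]}}

```text
clock: 8.93
ee_pos: [0.4696, -0.3567, 0.1402]
tcp_rot: [0.108, 1.567, -0.109]
force: [-0.5, -0.3, -3.5]
width: 0.0648
```

```bash
python3 plan.py 0.469 -0.357 0.145 -8
```

```text
t 8.93 grasp [ 0.4697 -0.3568  0.0752] yaw -7.9 dyaw -0.1 q [-0.84  0.48  1.64  0.    1.02 -0.7 ] w 0.0648 F [-0.5 -0.3 -3.5] tilt [-1.    -0.001  0.001]
d tool(units .04): [-1.74 -0.01 -0.01] turn units .1: [0.02 0.01 0.01]
[[-0.87, -0.01, -0.01], [0.01, 0.01, 0.0]]
[[-0.87, -0.01, -0.01], [0.01, 0.01, 0.0]]
```

{"method": "servo_tool", "body": {"increments": [{"linear": [0, 0, 0], "turn": [0, 0, 0], "gripper": -1}, {"linear": [0, 0, 0], "turn": [0, 0, 0], "gripper": -1}]}}

```text
clock: 9.1
ee_pos: [0.4694, -0.3565, 0.1399]
tcp_rot: [0.108, 1.567, -0.109]
force: [0.1, -0.1, -1.6]
width: 0.0648
```

```bash
python3 plan.py 0.469 -0.357 0.145 -8
```

```text
t 9.10 grasp [ 0.4694 -0.3566  0.0749] yaw -7.9 dyaw -0.1 q [-0.84  0.48  1.64  0.    1.02 -0.7 ] w 0.0648 F [ 0.1 -0.1 -1.6] tilt [-1.    -0.     0.001]
d tool(units .04): [-1.75 -0.01 -0.01] turn units .1: [0.01 0.01 0.  ]
[[-0.88, -0.01, -0.0], [0.01, 0.0, 0.0]]
[[-0.88, -0.01, -0.0], [0.01, 0.0, 0.0]]
```

{"method": "servo_tool", "body": {"increments": [{"linear": [-0.5, 0, 0], "turn": [0, 0, 0], "gripper": -1}, {"linear": [-0.8, 0, 0], "turn": [0, 0, 0], "gripper": -1}, {"linear": [-0.6, 0, 0], "turn": [0, 0, 0], "gripper": -1}, {"linear": [0, 0, 0], "turn": [0, 0, 0], "gripper": -1}]}}

```text
clock: 9.43
ee_pos: [0.468, -0.3552, 0.2149]
tcp_rot: [0.113, 1.573, -0.104]
force: [1.3, -0.6, -3.5]
width: 0.0647
```

```bash
python3 plan.py 0.563 -0.071 0.145 -8
```

```text
t 9.43 grasp [ 0.4677 -0.3548  0.1499] yaw -7.9 dyaw -0.1 q [-0.84  0.4   1.56  0.    1.19 -0.7 ] w 0.0647 F [ 1.3 -0.6 -3.5] tilt [-1.     0.005 -0.005]
d tool(units .04): [0.16 7.37 1.37] turn units .1: [ 0.01 -0.05 -0.05]
[[0.02, 0.92, 0.17], [0.0, -0.01, -0.01]]
[[0.02, 0.92, 0.17], [0.0, -0.01, -0.01]]
[[0.02, 0.92, 0.17], [0.0, -0.01, -0.01]]
[[0.02, 0.92, 0.17], [0.0, -0.01, -0.01]]
[[0.02, 0.92, 0.17], [0.0, -0.01, -0.01]]
[[0.02, 0.92, 0.17], [0.0, -0.01, -0.01]]
[[0.02, 0.92, 0.17], [0.0, -0.01, -0.01]]
[[0.02, 0.92, 0.17], [0.0, -0.01, -0.01]]
```

{"method": "servo_tool", "body": {"increments": [{"linear": [0, 0.6, 0.15], "turn": [0, -0.01, -0.01], "gripper": -1}, {"linear": [0, 0.92, 0.17], "turn": [0, -0.01, -0.01], "gripper": -1}, {"linear": [0, 0.92, 0.17], "turn": [0, -0.01, -0.01], "gripper": -1}, {"linear": [0, 0.92, 0.17], "turn": [0, -0.01, -0.01], "gripper": -1}, {"linear": [0, 0.92, 0.17], "turn": [0, 0, 0], "gripper": -1}, {"linear": [0, 0.9, 0.17], "turn": [0, 0, 0], "gripper": -1}, {"linear": [0, 0.8, 0.17], "turn": [0, 0, 0], "gripper": -1}, {"linear": [0, 0.4, 0.1], "turn": [0, 0, 0], "gripper": -1}]}}

```text
clock: 10.1
ee_pos: [0.5542, -0.1056, 0.2064]
tcp_rot: [0.117, 1.571, -0.119]
force: [-0.3, -1.1, -3.5]
width: 0.0646
```

```bash
python3 plan.py 0.563 -0.071 0.075 -8
```

```text
t 10.10 grasp [ 0.554  -0.1057  0.1414] yaw -8.6 dyaw 0.6 q [-0.38  0.37  1.63 -0.    1.15 -0.23] w 0.0646 F [-0.3 -1.1 -3.5] tilt [-1.    -0.001 -0.003]
d tool(units .04): [1.66 0.89 0.09] turn units .1: [-0.11 -0.03  0.01]
[[0.83, 0.45, 0.05], [-0.05, -0.02, 0.01]]
[[0.83, 0.44, 0.05], [-0.05, -0.02, 0.01]]
```

{"method": "servo_tool", "body": {"increments": [{"linear": [0.1, 0.45, 0.05], "turn": [-0.05, -0.02, 0], "gripper": -1}, {"linear": [0.3, 0.3, 0.03], "turn": [-0.05, 0, 0], "gripper": -1}, {"linear": [0.5, 0, 0], "turn": [0, 0, 0], "gripper": -1}, {"linear": [0.5, 0, 0], "turn": [0, 0, 0], "gripper": -1}, {"linear": [0, 0, 0], "turn": [0, 0, 0], "gripper": -1}, {"linear": [0, 0, 0], "turn": [0, 0, 0], "gripper": -1}]}}

```text
clock: 10.6
ee_pos: [0.561, -0.0667, 0.1416]
tcp_rot: [0.104, 1.574, -0.101]
force: [-0.1, 0.1, -3.4]
width: 0.0646
```

```bash
python3 plan.py 0.563 -0.071 0.068 -8
```

```text
t 10.60 grasp [ 0.5606 -0.0666  0.0766] yaw -7.5 dyaw -0.5 q [-0.32  0.44  1.7   0.    1.01 -0.19] w 0.0646 F [-0.1  0.1 -3.4] tilt [-1.     0.001 -0.006]
d tool(units .04): [ 0.21 -0.1   0.07] turn units .1: [ 0.09 -0.06 -0.01]
[[0.21, -0.1, 0.07], [0.09, -0.06, -0.01]]
```

{"method": "servo_tool", "body": {"increments": [{"linear": [0.1, -0.1, 0.05], "turn": [0.09, -0.06, 0], "gripper": -1}, {"linear": [0.12, 0, 0], "turn": [0, 0, 0], "gripper": -1}, {"linear": [0, 0, 0], "turn": [0, 0, 0], "gripper": -1}, {"linear": [0, 0, 0], "turn": [0, 0, 0], "gripper": -1}]}}

```text
clock: 10.93
ee_pos: [0.5632, -0.0727, 0.1334]
tcp_rot: [0.112, 1.565, -0.111]
force: [-0.8, 0.2, -2.8]
width: 0.0646
```

```bash
python3 plan.py 0.563 -0.071 0.068 -8
```

```text
t 10.93 grasp [ 0.5634 -0.0727  0.0684] yaw -8.2 dyaw 0.2 q [-0.33  0.45  1.7   0.    0.98 -0.18] w 0.0646 F [-0.8  0.2 -2.8] tilt [-1.     0.001  0.003]
d tool(units .04): [ 0.01  0.04 -0.01] turn units .1: [-0.03  0.03 -0.01]
[[0.01, 0.04, -0.01], [-0.03, 0.03, -0.01]]
```

{"method": "servo_tool", "body": {"increments": [{"linear": [0, 0, 0], "turn": [0, 0.02, 0], "gripper": 1}, {"linear": [0, 0, 0], "turn": [0, 0, 0], "gripper": 1}, {"linear": [0, 0, 0], "turn": [0, 0, 0], "gripper": 1}, {"linear": [0, 0, 0], "turn": [0, 0, 0], "gripper": 1}, {"linear": [0, 0, 0], "turn": [0, 0, 0], "gripper": 1}, {"linear": [0, 0, 0], "turn": [0, 0, 0], "gripper": 1}]}}

```text
clock: 11.43
ee_pos: [0.566, -0.0746, 0.1377]
tcp_rot: [0.111, 1.558, -0.114]
force: [0.5, 1.6, 0.1]
width: 0.0925
```

```bash
python3 plan.py 0.563 -0.071 0.155 -8;  python3 -c "
from fitc import *
snap('wrist','w5')
rimside('w5','wide',.032,(.563,-.071),.084,.03)"
```

```text
t 11.43 grasp [ 0.5667 -0.0747  0.0727] yaw -8.2 dyaw 0.2 q [-0.33  0.45  1.7   0.    0.99 -0.18] w 0.0925 F [0.5 1.6 0.1] tilt [-1.    -0.001  0.01 ]
d tool(units .04): [-2.06  0.08 -0.07] turn units .1: [-0.04  0.1   0.01]
[[-0.69, 0.03, -0.02], [-0.01, 0.03, 0.0]]
[[-0.69, 0.03, -0.02], [-0.01, 0.03, 0.0]]
[[-0.69, 0.03, -0.03], [-0.01, 0.03, 0.0]]
wide w5 rim (array([ 0.5646, -0.073 ]), 2835, 0.001) side (array([ 0.5649, -0.071 ]), 8764, 0.002) z 0.0838
```

View pics/w5.png

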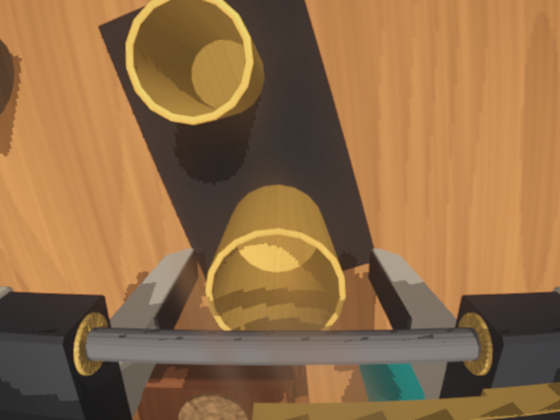

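{"method": "servo_tool", "body": {"increments": [{"linear": [-0.6, 0, -0.03], "turn": [0, 0.05, 0], "gripper": 1}, {"linear": [-0.9, 0, 0], "turn": [0, 0.05, 0], "gripper": 1}, {"linear": [-0.8, 0, 0], "turn": [0, 0, 0], "gripper": 1}, {"linear": [0, 0, 0], "turn": [0, 0, 0], "gripper": 1}]}}

```text
clock: 11.82
ee_pos: [0.5629, -0.0736, 0.2305]
tcp_rot: [0.114, 1.576, -0.112]
force: [1.2, -0.0, 0.9]
width: 0.0934
```

```bash
python3 plan.py 0.508 -0.301 0.15 -98 17; python3 -c "
from fitc import *
snap('top','t1')
snap('scene','s1')
for t in ('t1','s1'):
  rimside(t,'wide',.032,(.563,-.071),.084,.03)
  rimside(t,'slim',.023,(.548,.028),.092,.03)"
```

```text
t 11.82 grasp [ 0.5624 -0.0735  0.1655] yaw -8.2 dyaw -89.8 q [-0.33  0.35  1.59 -0.    1.21 -0.18] w 0.0934 F [ 1.2 -0.   0.9] tilt [-1.     0.    -0.008]
d tool(units .04): [ 0.39 -5.82 -0.54] turn units .1: [15.67 -0.06  0.06]
[[0.02, -0.34, -0.03], [0.92, -0.0, 0.0]]
[[0.02, -0.34, -0.0], [0.92, -0.0, 0.0]]
[[0.02, -0.34, 0.03], [0.92, -0.0, 0.0]]
[[0.02, -0.34, 0.06], [0.92, -0.0, 0.0]]
[[0.02, -0.33, 0.09], [0.92, -0.0, 0.0]]
[[0.02, -0.32, 0.12], [0.92, -0.0, 0.0]]
[[0.02, -0.31, 0.15], [0.92, -0.0, 0.0]]
[[0.02, -0.29, 0.18], [0.92, -0.0, 0.0]]
[[0.02, -0.28, 0.21], [0.92, -0.0, 0.0]]
[[0.02, -0.25, 0.23], [0.92, -0.0, 0.0]]
[[0.02, -0.23, 0.25], [0.92, -0.0, 0.0]]
[[0.02, -0.21, 0.27], [0.92, -0.0, 0.0]]
[[0.02, -0.18, 0.29], [0.92, -0.0, 0.0]]
[[0.02, -0.15, 0.31], [0.92, -0.0, 0.0]]
[[0.02, -0.13, 0.32], [0.92, -0.0, 0.0]]
[[0.02, -0.1, 0.33], [0.92, -0.0, 0.0]]
[[0.02, -0.06, 0.34], [0.92, -0.0, 0.0]]
wide t1 rim None side None z 0.0876
slim t1 rim (array([0.5469, 0.0255]), 62, 0.0009) side (array([0.5452, 0.0257]), 154, 0.0018) z 0.0914
wide s1 rim (array([ 0.5669, -0.0758]), 75, 0.0017) side (array([ 0.5661, -0.0754]), 427, 0.0022) z 0.0815
slim s1 rim (array([0.5512, 0.0259]), 32, 0.0018) side (array([0.5497, 0.0262]), 251, 0.002) z 0.0896
```

View pics/s1.png

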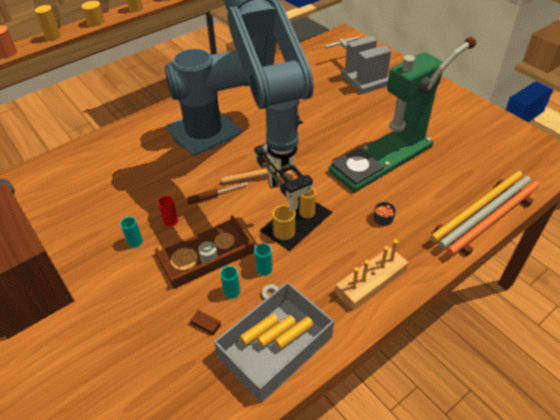

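The scene view shows both brass blanks upright on the mat at (284,222) and (307,205), and the die still in the stall at (208,251). Next I'll turn the jaws and move over to the die.

{"method": "servo_tool", "body": {"increments": [{"linear": [0, -0.34, -0.03], "turn": [0.92, 0, 0], "gripper": 1}, {"linear": [0, -0.34, 0], "turn": [0.92, 0, 0], "gripper": 1}, {"linear": [0, -0.34, 0.03], "turn": [0.92, 0, 0], "gripper": 1}, {"linear": [0, -0.34, 0.06], "turn": [0.92, 0, 0], "gripper": 1}, {"linear": [0, -0.33, 0.09], "turn": [0.92, 0, 0], "gripper": 1}, {"linear": [0, -0.32, 0.12], "turn": [0.92, 0, 0], "gripper": 1}, {"linear": [0, -0.31, 0.15], "turn": [0.92, 0, 0], "gripper": 1}, {"linear": [0, -0.29, 0.18], "turn": [0.92, 0, 0], "gripper": 1}]}}

```text
clock: 12.58
ee_pos: [0.5276, -0.1774, 0.213]
tcp_rot: [0.709, 1.487, -0.712]
force: [-0.1, 0.3, -0.1]
width: 0.0928
```

```bash
python3 plan.py 0.508 -0.301 0.15 -98 8
```

```text
t 12.58 grasp [ 0.5255 -0.1765  0.1481] yaw -51.9 dyaw -46.1 q [-0.52  0.36  1.62 -0.    1.19  0.39] w 0.0928 F [-0.1  0.3 -0.1] tilt [-0.999 -0.017 -0.03 ]
d tool(units .04): [-0.07 -2.29  2.13] turn units .1: [ 8.04 -0.22  0.28]
[[-0.01, -0.29, 0.27], [1.01, -0.03, 0.03]]
[[-0.01, -0.26, 0.29], [1.01, -0.03, 0.03]]
[[-0.01, -0.23, 0.32], [1.01, -0.03, 0.03]]
[[-0.01, -0.19, 0.34], [1.01, -0.03, 0.03]]
[[-0.01, -0.16, 0.36], [1.01, -0.03, 0.03]]
[[-0.01, -0.12, 0.37], [1.01, -0.03, 0.03]]
[[-0.01, -0.08, 0.38], [1.01, -0.03, 0.03]]
[[-0.01, -0.05, 0.39], [1.01, -0.03, 0.03]]
```

{"method": "servo_tool", "body": {"increments": [{"linear": [0, -0.29, 0.27], "turn": [0.95, -0.03, 0.03], "gripper": 1}, {"linear": [0, -0.26, 0.29], "turn": [0.95, -0.03, 0.03], "gripper": 1}, {"linear": [0, -0.23, 0.32], "turn": [0.95, -0.03, 0.03], "gripper": 1}, {"linear": [0, -0.19, 0.34], "turn": [0.95, -0.03, 0.03], "gripper": 1}, {"linear": [0, -0.16, 0.36], "turn": [0.95, -0.03, 0.03], "gripper": 1}, {"linear": [0, -0.12, 0.37], "turn": [0.95, -0.03, 0.03], "gripper": 1}, {"linear": [0, -0.08, 0.38], "turn": [0.95, -0.03, 0.03], "gripper": 1}, {"linear": [0, 0, 0.2], "turn": [0.5, 0, 0], "gripper": 1}]}}

```text
clock: 13.25
ee_pos: [0.5025, -0.2957, 0.196]
tcp_rot: [1.273, 1.194, -1.289]
force: [0.2, 0.8, 0.3]
width: 0.093
```

```bash
python3 plan.py 0.508 -0.301 0.15 -98
```

```text
t 13.25 grasp [ 0.5009 -0.2947  0.131 ] yaw -95.2 dyaw -2.8 q [-0.72  0.42  1.58 -0.01  1.17  0.94] w 0.0930 F [0.2 0.8 0.3] tilt [-1.    -0.027 -0.012]
d tool(units .04): [-0.48  0.14  0.11] turn units .1: [ 0.49 -0.12  0.27]
[[-0.48, 0.14, 0.11], [0.49, -0.12, 0.27]]
```

{"method": "servo_tool", "body": {"increments": [{"linear": [0, 0.14, 0.11], "turn": [0.49, -0.12, 0.27], "gripper": 1}, {"linear": [0.4, 0, 0], "turn": [0, 0, 0], "gripper": 1}, {"linear": [0, 0, 0], "turn": [0, 0, 0], "gripper": 1}]}}

```text
clock: 13.5
ee_pos: [0.5052, -0.3021, 0.1739]
tcp_rot: [1.318, 1.142, -1.32]
force: [-0.9, 0.1, -0.4]
width: 0.0931
```

```bash
python3 -c "
from fitc import *
snap('wrist','w6')
rimside('w6','die',.025,(.508,-.301),.048,.015,0)
rimside('w6','boss',.014,(.508,-.301),.060,.05,0)";python3 plan.py 0.508 -0.301 0.037 -98
```

```text
die w6 rim (array([ 0.5045, -0.2997]), 1597, 0.0027) side (array([ 0.5073, -0.299 ]), 617, 0.0002) z 0.0489
boss w6 rim (array([ 0.5081, -0.2992]), 1089, 0.0025) side (array([ 0.5104, -0.2998]), 529, 0.0022) z 0.0601
t 13.55 grasp [ 0.5057 -0.3023  0.1104] yaw -98.5 dyaw 0.5 q [-0.73  0.44  1.6  -0.    1.1   0.99] w 0.0930 F [0.7 0.4 0.3] tilt [-1.    -0.004 -0.002]
d tool(units .04): [ 1.84  0.05 -0.04] turn units .1: [-0.09 -0.02  0.04]
[[0.92, 0.03, -0.02], [-0.04, -0.01, 0.02]]
[[0.92, 0.03, -0.02], [-0.04, -0.01, 0.02]]
```

View pics/w6.png

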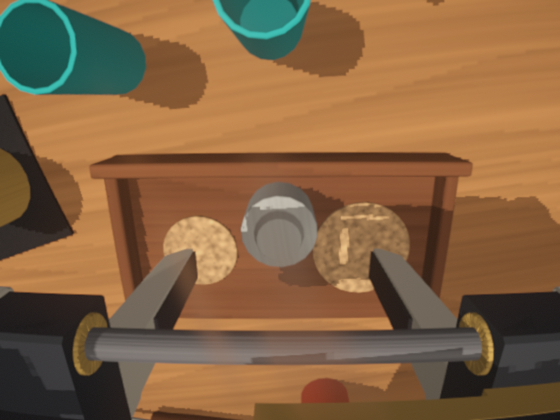

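{"method": "servo_tool", "body": {"increments": [{"linear": [0.55, 0.05, -0.03], "turn": [-0.09, -0.02, 0.04], "gripper": 1}, {"linear": [0.55, 0, 0], "turn": [0, 0, 0], "gripper": 1}, {"linear": [0.35, 0, 0], "turn": [0, 0, 0], "gripper": 1}, {"linear": [0, 0, 0], "turn": [0, 0, 0], "gripper": 0.8}, {"linear": [0, 0, 0], "turn": [0, 0, 0], "gripper": 0.6}]}}

```text
clock: 13.97
ee_pos: [0.5082, -0.3004, 0.1155]
tcp_rot: [1.309, 1.143, -1.309]
force: [-0.4, -0.0, 0.5]
width: 0.0841
```

```bash
python3 plan.py 0.508 -0.301 0.037 -98
python3 - <<'E'
from h import *
im,d,c=load('w6');P=cloud(d,c)
b=cv2.GaussianBlur(im,(5,5),0)[:,:,1]>92
for nm,(u,v,r) in dict(slim=(200,250,48),wide=(362,247,55)).items():
    m=np.zeros(b.shape,bool); m[v-r:v+r,u-r:u+r]=1
    k=m&b&(P[...,2]>.005)&(P[...,2]<.016)
    n,l,s,ce=cv2.connectedComponentsWithStats(k.astype(np.uint8)); i=1+np.argmax(s[1:,4])
    q=P[l==i]; print(nm,s[i],cv2.minEnclosingCircle(q[:,:2].astype(np.float32)),np.median(q,0))
E
```

```text
t 13.97 grasp [ 0.5081 -0.3004  0.0505] yaw -97.8 dyaw -0.2 q [-0.72  0.51  1.66 -0.    0.98  0.98] w 0.0841 F [-0.4 -0.   0.5] tilt [-1.    -0.001 -0.001]
d tool(units .04): [ 0.34 -0.    0.02] turn units .1: [ 0.03 -0.01  0.01]
[[0.34, -0.0, 0.02], [0.03, -0.01, 0.01]]
slim [ 152  203   96   95 4154] ((0.4898361563682556, -0.23669789731502533), 0.04965391010046005) [ 0.49109692 -0.23658825  0.01094202]
wide [ 307  201  102   93 5709] ((0.4682633578777313, -0.3565232455730438), 0.040893055498600006) [ 0.47625991 -0.35356586  0.01121114]
```

{"method": "servo_tool", "body": {"increments": [{"linear": [0.3, 0, 0.02], "turn": [0.03, 0, 0], "gripper": 0.6}, {"linear": [0.1, 0, 0], "turn": [0, 0, 0], "gripper": 0.6}, {"linear": [0, 0, 0], "turn": [0, 0, 0], "gripper": 0.6}], "force": 35}}

```text
clock: 14.22
ee_pos: [0.509, -0.3015, 0.1003]
tcp_rot: [1.31, 1.14, -1.31]
force: [0.4, 0.1, -0.1]
width: 0.0746
```

```bash
python3 plan.py 0.508 -0.301 0.037 -98
```

```text
t 14.22 grasp [ 0.5091 -0.3015  0.0353] yaw -97.9 dyaw -0.1 q [-0.72  0.53  1.67  0.    0.94  0.99] w 0.0746 F [ 0.4  0.1 -0.1] tilt [-1.     0.001  0.001]
d tool(units .04): [-0.04 -0.03 -0.01] turn units .1: [ 0.01  0.01 -0.01]
[[-0.04, -0.03, -0.01], [0.01, 0.01, -0.01]]
```

{"method": "servo_tool", "body": {"increments": [{"linear": [0, 0, 0], "turn": [0, 0, 0], "gripper": -1}, {"linear": [0, 0, 0], "turn": [0, 0, 0], "gripper": -1}, {"linear": [0, 0, 0], "turn": [0, 0, 0], "gripper": -1}, {"linear": [0, 0, 0], "turn": [0, 0, 0], "gripper": -1}, {"linear": [0, 0, 0], "turn": [0, 0, 0], "gripper": -1}, {"linear": [0, 0, 0], "turn": [0, 0, 0], "gripper": -1}, {"linear": [0, 0, 0], "turn": [0, 0, 0], "gripper": -1}, {"linear": [0, 0, 0], "turn": [0, 0, 0], "gripper": -1}]}}

```text
clock: 14.88
ee_pos: [0.5096, -0.3016, 0.1017]
tcp_rot: [1.31, 1.137, -1.309]
force: [0.7, 0.3, -1.8]
width: 0.0496
```

```bash
python3 plan.py 0.508 -0.301 0.16 -98;  python3 -c "
from fitc import *
snap('wrist','w7')
rimside('w7','die',.025,(.508,-.301),.048,.015,0)"
```

```text
t 14.88 grasp [ 0.5098 -0.3017  0.0368] yaw -97.9 dyaw -0.1 q [-0.72  0.53  1.66  0.    0.94  0.99] w 0.0496 F [ 0.7  0.3 -1.8] tilt [-1.     0.003  0.001]
d tool(units .04): [-3.08 -0.03 -0.  ] turn units .1: [ 0.01  0.01 -0.03]
[[-0.77, -0.01, -0.0], [0.0, 0.0, -0.01]]
[[-0.77, -0.01, -0.0], [0.0, 0.0, -0.01]]
[[-0.77, -0.01, -0.0], [0.0, 0.0, -0.01]]
[[-0.77, -0.01, -0.0], [0.0, 0.0, -0.01]]
die w7 rim (array([ 0.505, -0.301]), 3451, 0.0026) side (array([ 0.5075, -0.3012]), 2254, 0.0013) z 0.0488
```

View pics/w7.png

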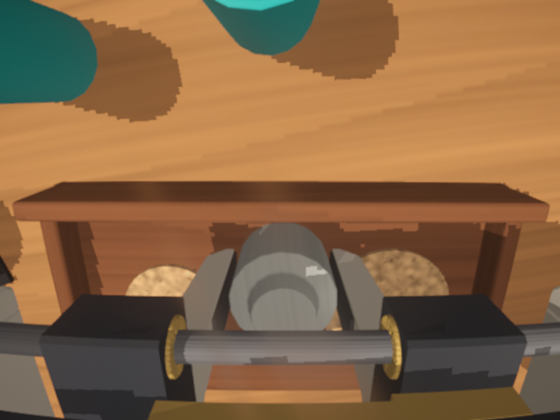

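{"method": "servo_tool", "body": {"increments": [{"linear": [-0.5, 0, 0], "turn": [0, 0, 0], "gripper": -1}, {"linear": [-0.9, 0, 0], "turn": [0, 0, 0], "gripper": -1}, {"linear": [-0.9, 0, 0], "turn": [0, 0, 0], "gripper": -1}, {"linear": [-0.9, 0, 0], "turn": [0, 0, 0], "gripper": -1}, {"linear": [-0.3, 0, 0], "turn": [0, 0, 0], "gripper": -1}, {"linear": [0, 0, 0], "turn": [0, 0, 0], "gripper": -1}]}}

```text
clock: 15.43
ee_pos: [0.5057, -0.299, 0.2402]
tcp_rot: [1.312, 1.156, -1.316]
force: [0.1, -0.5, -5.2]
width: 0.049
```

```bash
python3 plan.py 0.523 0.22 0.175 -98;python3 - <<'E'
from fitc import *
for t in ['top0','scene0']:
    im,d,c=load(t);P=cloud(d,c)
    br=(im.min(2)>150)&(np.hypot(P[...,0]-.522,P[...,1]-.26)<.06)
    n,l,s,ce=cv2.connectedComponentsWithStats(br.astype(np.uint8)); i=1+np.argmax(s[1:,4])
    cn=max(cv2.findContours((l==i).astype(np.uint8),0,1)[0],key=len); e=cv2.fitEllipse(cn); print(t,s[i],e)
    # pixel centre -> plane z=.045
    K=np.array(c['mtx']);u=cv2.undistortPoints(np.array([[e[0]]]),K,np.array([float(c['k1']),0,0,0.]))[0,0]
    R=cv2.Rodrigues(np.array(c['rvec']))[0];C=-R.T@np.array(c['tvec']).ravel(); r=R.T@np.r_[u,1]; print(C+r*(.045-C[2])/r[2])
E
```

```text
t 15.43 grasp [ 0.505  -0.2983  0.1752] yaw -97.9 dyaw -0.1 q [-0.72  0.38  1.52 -0.    1.26  0.99] w 0.0490 F [ 0.1 -0.5 -5.2] tilt [-1.    -0.013 -0.008]
d tool(units .04): [  0.13  -1.37 -12.91] turn units .1: [ 0.01 -0.08  0.13]
[[0.01, -0.11, -0.99], [0.0, -0.01, 0.01]]
[[0.01, -0.11, -0.99], [0.0, -0.01, 0.01]]
[[0.01, -0.11, -0.99], [0.0, -0.01, 0.01]]
[[0.01, -0.11, -0.99], [0.0, -0.01, 0.01]]
[[0.01, -0.11, -0.99], [0.0, -0.01, 0.01]]
[[0.01, -0.11, -0.99], [0.0, -0.01, 0.01]]
[[0.01, -0.11, -0.99], [0.0, -0.01, 0.01]]
[[0.0, -0.11, -0.99], [0.0, -0.01, 0.01]]
[[0.0, -0.11, -0.99], [0.0, -0.01, 0.01]]
[[0.0, -0.11, -0.99], [0.0, -0.01, 0.01]]
[[0.0, -0.11, -0.99], [0.0, -0.01, 0.01]]
[[0.0, -0.11, -0.99], [0.0, -0.01, 0.01]]
[[0.0, -0.11, -0.99], [0.0, -0.01, 0.01]]
top0 [127 192  29  30 565] ((142.099365234375, 204.93373107910156), (24.72846221923828, 29.805675506591797), 135.11215209960938)
[0.51979334 0.26148815 0.045     ]
scene0 [347 159  22  12 212] ((357.7376403808594, 164.34483337402344), (11.49195384979248, 22.348995208740234), 92.7703857421875)
[0.52352963 0.2606073  0.045     ]
```

{"method": "servo_tool", "body": {"increments": [{"linear": [0, -0.08, -0.6], "turn": [0, 0, 0.02], "gripper": -1}, {"linear": [0, -0.11, -0.95], "turn": [0, -0.01, 0.02], "gripper": -1}, {"linear": [0, -0.11, -0.95], "turn": [0, -0.01, 0.02], "gripper": -1}, {"linear": [0, -0.11, -0.95], "turn": [0, -0.01, 0.02], "gripper": -1}, {"linear": [0, -0.11, -0.95], "turn": [0, -0.01, 0.02], "gripper": -1}, {"linear": [0, -0.11, -0.95], "turn": [0, -0.01, 0.01], "gripper": -1}, {"linear": [0, -0.11, -0.95], "turn": [0, -0.01, 0.01], "gripper": -1}, {"linear": [0, -0.11, -0.95], "turn": [0, -0.01, 0.01], "gripper": -1}]}}

```text
clock: 16.1
ee_pos: [0.508, -0.0044, 0.2295]
tcp_rot: [1.316, 1.141, -1.331]
force: [1.1, -1.0, -6.0]
width: 0.0495
```

```bash
python3 plan.py 0.523 0.23 0.175 -98
```

```text
t 16.10 grasp [ 0.5073 -0.0044  0.1645] yaw -98.8 dyaw 0.8 q [-0.23  0.25  1.73 -0.    1.17  1.5 ] w 0.0495 F [ 1.1 -1.  -6. ] tilt [-1.    -0.012  0.001]
d tool(units .04): [-0.26 -0.53 -5.85] turn units .1: [-0.14  0.01  0.12]
[[-0.04, -0.09, -0.97], [-0.02, 0.0, 0.02]]
[[-0.04, -0.09, -0.98], [-0.02, 0.0, 0.02]]
[[-0.04, -0.08, -0.98], [-0.02, 0.0, 0.02]]
[[-0.04, -0.08, -0.98], [-0.02, 0.0, 0.02]]
[[-0.04, -0.08, -0.98], [-0.02, 0.0, 0.02]]
[[-0.04, -0.08, -0.98], [-0.02, 0.0, 0.02]]
```

{"method": "servo_tool", "body": {"increments": [{"linear": [-0.05, -0.08, -0.95], "turn": [-0.02, 0, 0.02], "gripper": -1}, {"linear": [-0.05, -0.08, -0.95], "turn": [-0.02, 0, 0.02], "gripper": -1}, {"linear": [-0.05, -0.08, -0.95], "turn": [-0.02, 0, 0.02], "gripper": -1}, {"linear": [-0.05, -0.08, -0.95], "turn": [-0.02, 0, 0.02], "gripper": -1}, {"linear": [-0.05, -0.08, -0.9], "turn": [-0.02, 0, 0.02], "gripper": -1}, {"linear": [0, -0.05, -0.5], "turn": [0, 0, 0], "gripper": -1}, {"linear": [0, 0, 0], "turn": [0, 0, 0], "gripper": -1}]}}

```text
clock: 16.68
ee_pos: [0.5118, 0.2211, 0.2262]
tcp_rot: [1.299, 1.157, -1.328]
force: [0.1, -0.4, -6.0]
width: 0.0492
```

```bash
python3 -c "
from h import *
snap('wrist','w8');snap('top','t2')
"; python3 plan.py 0.523 0.26 0.12 -98
```

```text
t 16.78 grasp [0.5101 0.2178 0.161 ] yaw -98.0 dyaw -0.0 q [0.2  0.34 1.61 0.   1.21 1.91] w 0.0494 F [-0.8  0.1 -5.6] tilt [-1.    -0.024  0.005]
d tool(units .04): [ 1.02  0.16 -1.09] turn units .1: [0.   0.05 0.24]
[[0.51, 0.08, -0.54], [0.0, 0.02, 0.12]]
[[0.51, 0.07, -0.54], [0.0, 0.02, 0.12]]
```

View pics/w8.png

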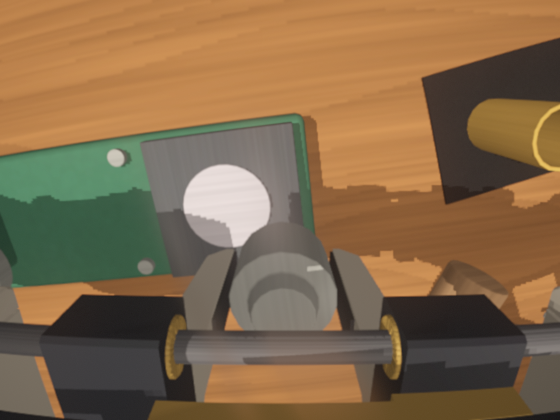

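View pics/t2.png

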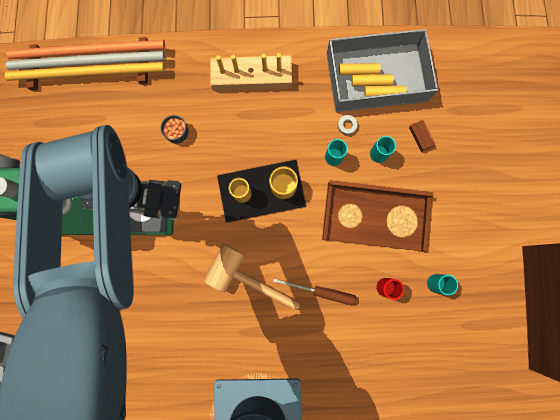

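The wrist view shows the pale seat at (227,206) with the held die at (283,285). The top view shows both blanks standing on the mat, and the two bare cork discs at (350,216) and (402,221). I'll measure the seat and the discs from these.

```bash
cat > ell.py <<'E'
from h import *
def ell(tag,seed,thr,z,box,dark=None):
    im,d,c=load(tag); b=cv2.GaussianBlur(im,(3,3),0)
    u,v=seed; m=np.zeros(d.shape,np.uint8); x0,y0,x1,y1=box
    m[y0:y1,x0:x1]=thr(b[y0:y1,x0:x1].astype(int))
    m=cv2.morphologyEx(m,cv2.MORPH_CLOSE,np.ones((3,3)))
    n,l,s,ce=cv2.connectedComponentsWithStats(m); i=l[v,u]
    if i==0: i=1+np.argmax(s[1:,4])
    cn=max(cv2.findContours((l==i).astype(np.uint8),0,1)[0],key=len); cn=cv2.convexHull(cn)
    K=np.array(c['mtx']);uu=cv2.undistortPoints(cn.reshape(-1,1,2).astype(float),K,np.array([float(c['k1']),0,0,0.]))[:,0]
    R=cv2.Rodrigues(np.array(c['rvec']))[0];C=-R.T@np.array(c['tvec']).ravel(); r=np.c_[uu,np.ones(len(uu))]@R
    q=C+r*((z-C[2])/r[:,2])[:,None]
    from scipy.optimize import least_squares
    s_=least_squares(lambda p:np.hypot(q[:,0]-p[0],q[:,1]-p[1])-p[2],[*q.mean(0)[:2],.03],loss='soft_l1',f_scale=.001)
    print(tag,seed,'px',s[i],'centre',s_.x[:2].round(4),'diam',(2*s_.x[2]).round(4),'rms',np.sqrt(np.mean(s_.fun**2)).round(4))
E
python3 - <<'E'
from ell import *
for t in (140,150):
  ell('w8',(227,206),lambda b:(b.min(2)>t),.045,(160,150,290,222))
cork=lambda b:(b[...,1]>115)&(b[...,2]>140)
for t in (100,115):
  cork=lambda b:(b[...,1]>t)
  ell('t2',(350,216),cork,.011,(332,200,368,235))
  ell('t2',(402,221),cork,.011,(382,200,424,243))
from fitc import *
im,d,c=load('w8');P=cloud(d,c)
rimside('w8','boss',.014,(.508,.218),.184,.17,0)
for v in (240,265,290,300,310): print(v,P[v,283].round(4))
q=P[150:200,170:180].reshape(-1,3);print(np.nanmedian(q,0),np.nanmedian(P[190:215,200:250].reshape(-1,3),0))
E
```

```text
w8 (227, 206) px [ 183  164   88   58 4262] centre [0.5175 0.2657] diam 0.0703 rms 0.0004
w8 (227, 206) px [ 183  164   88   58 4173] centre [0.5177 0.2656] diam 0.0695 rms 0.0031
t2 (350, 216) px [337 203  26  26 505] centre [ 0.4857 -0.234 ] diam 0.0608 rms 0.0005
t2 (402, 221) px [386 205  32  33 829] centre [ 0.469  -0.3596] diam 0.0786 rms 0.0002
t2 (350, 216) px [338 204  25  24 481] centre [ 0.4857 -0.234 ] diam 0.0594 rms 0.0002
t2 (402, 221) px [386 205  32  33 791] centre [ 0.469  -0.3596] diam 0.0767 rms 0.0003
boss w8 rim (array([0.5079, 0.2216]), 1998, 0.0022) side (array([0.5152, 0.2173]), 2448, 0.0028) z 0.1845
240 [0.5323 0.218  0.159 ]
265 [0.5268 0.2188 0.1731]
290 [0.5211 0.2196 0.184 ]
300 [0.5175 0.2201 0.1859]
310 [0.512  0.2209 0.185 ]
[0.54864906 0.30230077 0.04231505] [0.52155176 0.26634438 0.04540391]
```

{"method": "servo_tool", "body": {"increments": [{"linear": [0.4, 0.12, -0.5], "turn": [0, 0.03, 0.14], "gripper": -1}, {"linear": [0.4, 0.12, -0.45], "turn": [0, 0.02, 0.1], "gripper": -1}, {"linear": [0, 0, 0], "turn": [0, 0, 0], "gripper": -1}, {"linear": [0, 0, 0], "turn": [0, 0, 0], "gripper": -1}]}}

```text
clock: 17.12
ee_pos: [0.5259, 0.2493, 0.1894]
tcp_rot: [1.309, 1.136, -1.319]
force: [0.1, 0.1, -5.0]
width: 0.0496
```

```bash
python3 plan.py 0.522 0.262 0.105 -98
```

```text
t 17.12 grasp [0.5257 0.2489 0.1244] yaw -98.2 dyaw 0.2 q [ 0.25  0.41  1.6  -0.    1.13  1.97] w 0.0496 F [ 0.1  0.1 -5. ] tilt [-1.    -0.003  0.005]
d tool(units .04): [ 0.48 -0.14 -0.3 ] turn units .1: [-0.04  0.05  0.03]
[[0.48, -0.14, -0.3], [-0.04, 0.05, 0.03]]
```

{"method": "servo_tool", "body": {"increments": [{"linear": [0.2, -0.1, -0.3], "turn": [-0.04, 0.05, 0.03], "gripper": -1}, {"linear": [0, 0, 0], "turn": [0, 0, 0], "gripper": -1}, {"linear": [0, 0, 0], "turn": [0, 0, 0], "gripper": -1}]}}

```text
clock: 17.37
ee_pos: [0.5235, 0.2583, 0.1798]
tcp_rot: [1.311, 1.138, -1.317]
force: [0.0, -0.3, -5.4]
width: 0.0495
```

```bash
python3 plan.py 0.522 0.262 0.105 -98; python3 -c "
from ell import *
snap('wrist','w9');snap('scene','s2')
im,d,c=load('s2');cv2.imwrite('pics/s2c.png',cv2.resize(im[100:220,280:460],None,fx=4,fy=4,interpolation=cv2.INTER_CUBIC))
"
```

```text
t 17.37 grasp [0.5233 0.2582 0.1148] yaw -98.2 dyaw 0.2 q [ 0.27  0.43  1.61 -0.    1.11  1.98] w 0.0495 F [ 0.  -0.3 -5.4] tilt [-1.    -0.002  0.002]
d tool(units .04): [ 0.24 -0.05 -0.09] turn units .1: [-0.04  0.02  0.02]
[[0.24, -0.05, -0.09], [-0.04, 0.02, 0.02]]
```

View pics/w9.png

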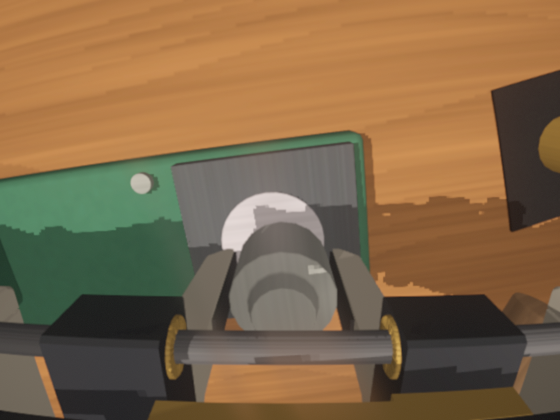

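View pics/s2c.png

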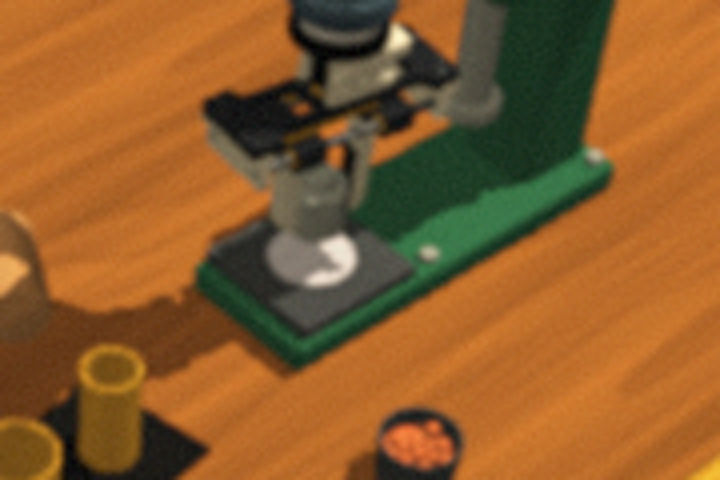

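Run:
```python
from h import *
from scipy.optimize import least_squares
for tag,box,vmax in [('w9',(205,180,340,250),222),('w8',(170,150,290,250),215)]:
    im,d,c=load(tag); b=cv2.GaussianBlur(im,(3,3),0).astype(int)
    x0,y0,x1,y1=box; m=np.zeros(d.shape,np.uint8); m[y0:y1,x0:x1]=b[y0:y1,x0:x1].min(2)>135
    pts=[]
    for u in range(x0,x1):
        vs=np.where(m[:,u])[0]
        if len(vs)>3 and vs[0]<vmax: pts.append((u,vs[0]-.5))
    for v in range(y0,vmax):
        us=np.where(m[v])[0]
        if len(us)>10: pts+= [(us[0]-.5,v),(us[-1]+.5,v)]
    pts=np.array(pts,float)
    K=np.array(c['mtx']);uu=cv2.undistortPoints(pts.reshape(-1,1,2),K,np.array([float(c['k1']),0,0,0.]))[:,0]
    R=cv2.Rodrigues(np.array(c['rvec']))[0];C=-R.T@np.array(c['tvec']).ravel(); r=np.c_[uu,np.ones(len(uu))]@R
    q=C+r*((.045-C[2])/r[:,2])[:,None]
    s=least_squares(lambda p:np.hypot(q[:,0]-p[0],q[:,1]-p[1])-.035,[.52,.262],loss='soft_l1',f_scale=.0005)
    print(tag,s.x.round(4),len(q),np.sqrt(np.mean(s.fun**2)).round(4))
```

```text
w9 [0.5175 0.2666] 154 0.0003
w8 [0.5179 0.2658] 190 0.0004
```

{"method": "servo_tool", "body": {"increments": [{"linear": [0.45, -0.05, -0.13], "turn": [-0.04, 0.02, 0.02], "gripper": -1}, {"linear": [0.4, 0, 0], "turn": [0, 0, 0], "gripper": -1}, {"linear": [0, 0, 0], "turn": [0, 0, 0], "gripper": -1}, {"linear": [0, 0, 0], "turn": [0, 0, 0], "gripper": -1}]}}

```text
clock: 17.8
ee_pos: [0.5241, 0.2627, 0.1484]
tcp_rot: [1.316, 1.136, -1.307]
force: [0.5, 0.6, -5.2]
width: 0.0493
```

```bash
python3 plan.py 0.521 0.263 0.0745 -98; python3 -c "
from ell import *
snap('wrist','w10');snap('scene','s3');snap('top','t3')
im,d,c=load('s3');cv2.imwrite('pics/s3c.png',cv2.resize(im[120:200,310:430],None,fx=6,fy=6,interpolation=cv2.INTER_CUBIC))
"
```

```text
t 17.80 grasp [0.5245 0.2628 0.0834] yaw -98.1 dyaw 0.1 q [ 0.27  0.46  1.64 -0.    1.03  1.99] w 0.0493 F [ 0.5  0.6 -5.2] tilt [-1.     0.006 -0.002]
d tool(units .04): [ 0.22 -0.08  0.  ] turn units .1: [-0.02 -0.02 -0.06]
[[0.22, -0.08, 0.0], [-0.02, -0.02, -0.06]]
```

View pics/w10.png

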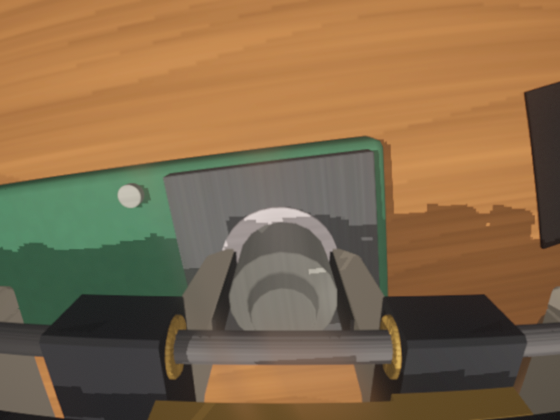

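View pics/s3c.png

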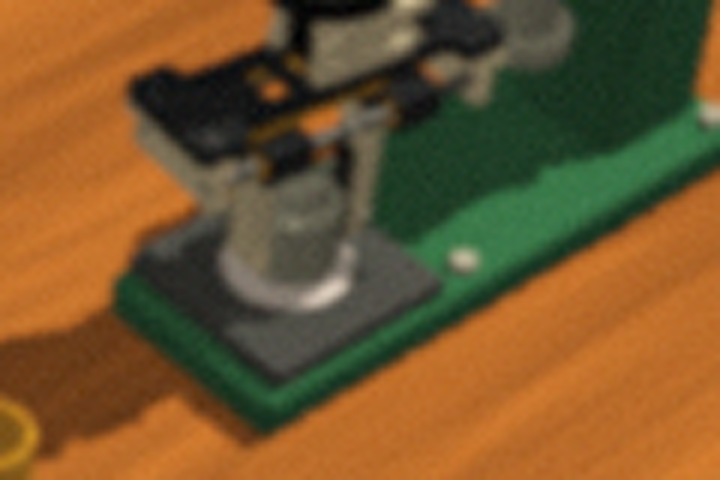

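The die is centred over the seat in both views: in the wrist image the seat spans u = 222–338 around the die at 283. Lowering it.

{"method": "servo_tool", "body": {"increments": [{"linear": [0.12, -0.06, 0], "turn": [-0.02, -0.02, -0.06], "gripper": -1}, {"linear": [0.13, 0, 0], "turn": [0, 0, 0], "gripper": -1}, {"linear": [0, 0, 0], "turn": [0, 0, 0], "gripper": -1}, {"linear": [0, 0, 0], "turn": [0, 0, 0], "gripper": -1}]}}

```text
clock: 18.28
ee_pos: [0.5232, 0.2635, 0.1407]
tcp_rot: [1.314, 1.138, -1.307]
force: [1.0, -0.4, -4.6]
width: 0.0494
```

```bash
python3 plan.py 0.521 0.263 0.074 -98
```

```text
t 18.28 grasp [0.5235 0.2636 0.0757] yaw -98.0 dyaw -0.0 q [0.28 0.47 1.65 0.   1.01 1.99] w 0.0494 F [ 1.  -0.4 -4.6] tilt [-1.     0.004 -0.002]
d tool(units .04): [ 0.04 -0.05  0.02] turn units .1: [ 0.01 -0.02 -0.04]
[[0.04, -0.05, 0.02], [0.01, -0.02, -0.04]]
```

{"method": "servo_tool", "body": {"increments": [{"linear": [0.06, -0.06, 0], "turn": [0, -0.02, -0.04], "gripper": -1}, {"linear": [0.04, 0, 0], "turn": [0, 0, 0], "gripper": -1}, {"linear": [0, 0, 0], "turn": [0, 0, 0], "gripper": -1}]}}

```text
clock: 18.53
ee_pos: [0.5214, 0.264, 0.1392]
tcp_rot: [1.312, 1.139, -1.309]
force: [0.5, -0.1, -5.8]
width: 0.0494
```

```bash
python3 plan.py 0.521 0.263 0.074 -98
```

```text
t 18.53 grasp [0.5216 0.2641 0.0742] yaw -98.0 dyaw -0.0 q [ 0.28  0.47  1.65 -0.    1.01  1.99] w 0.0494 F [ 0.5 -0.1 -5.8] tilt [-1.     0.003 -0.001]
d tool(units .04): [ 0.   -0.01  0.03] turn units .1: [ 0.01 -0.01 -0.03]
[[0.0, -0.01, 0.03], [0.01, -0.01, -0.03]]
```

{"method": "servo_tool", "body": {"increments": [{"linear": [0.04, 0, 0], "turn": [0, 0, -0.03], "gripper": -1}, {"linear": [0, 0, 0], "turn": [0, 0, 0], "gripper": 0.8}, {"linear": [0, 0, 0], "turn": [0, 0, 0], "gripper": 0.8}, {"linear": [0, 0, 0], "turn": [0, 0, 0], "gripper": 0.8}, {"linear": [0, 0, 0], "turn": [0, 0, 0], "gripper": 0.8}, {"linear": [0, 0, 0], "turn": [0, 0, 0], "gripper": 0.8}, {"linear": [0, 0, 0], "turn": [0, 0, 0], "gripper": 0.8}]}}

```text
clock: 19.12
ee_pos: [0.5237, 0.265, 0.1405]
tcp_rot: [1.316, 1.138, -1.304]
force: [0.0, -0.0, -0.1]
width: 0.0824
```

```bash
python3 plan.py 0.521 0.263 0.15 -98
```

```text
t 19.12 grasp [0.5241 0.2652 0.0755] yaw -97.9 dyaw -0.1 q [0.28 0.47 1.65 0.   1.01 1.99] w 0.0824 F [ 0.  -0.  -0.1] tilt [-1.     0.006 -0.004]
d tool(units .04): [-1.86 -0.05  0.05] turn units .1: [ 0.01 -0.04 -0.06]
[[-0.93, -0.02, 0.03], [0.0, -0.02, -0.03]]
[[-0.93, -0.03, 0.03], [0.0, -0.02, -0.03]]
```

{"method": "servo_tool", "body": {"increments": [{"linear": [-0.5, 0, 0], "turn": [0, 0, -0.04], "gripper": 0.8}, {"linear": [-0.8, 0, 0], "turn": [0, 0, -0.03], "gripper": 1}, {"linear": [-0.9, 0, 0], "turn": [0, 0, 0], "gripper": 1}, {"linear": [-0.5, 0, 0.5], "turn": [0, 0, 0], "gripper": 1}, {"linear": [0, 0, 0.6], "turn": [0, 0, 0], "gripper": 1}, {"linear": [0, 0, 0], "turn": [0, 0, 0], "gripper": 1}]}}

```text
clock: 19.62
ee_pos: [0.5164, 0.2205, 0.2508]
tcp_rot: [1.307, 1.147, -1.312]
force: [0.3, 1.0, -0.5]
width: 0.0926
```

```bash
python3 plan.py 0.566 -0.075 0.15 -8 17; python3 -c "
from ell import *
snap('wrist','w11')
"
```

```text
t 19.62 grasp [0.5161 0.2206 0.1858] yaw -97.8 dyaw 89.8 q [0.2  0.32 1.58 0.   1.25 1.91] w 0.0926 F [ 0.3  1.  -0.5] tilt [-1.    -0.006 -0.001]
d tool(units .04): [0.88 2.23 7.15] turn units .1: [-15.67  -0.05   0.04]
[[0.05, 0.13, 0.42], [-0.92, -0.0, 0.0]]
[[0.05, 0.09, 0.43], [-0.92, -0.0, 0.0]]
[[0.05, 0.05, 0.44], [-0.92, -0.0, 0.0]]
[[0.05, 0.01, 0.44], [-0.92, -0.0, 0.0]]
[[0.05, -0.03, 0.44], [-0.92, -0.0, 0.0]]
[[0.05, -0.07, 0.44], [-0.92, -0.0, 0.0]]
[[0.05, -0.11, 0.43], [-0.92, -0.0, 0.0]]
[[0.05, -0.15, 0.41], [-0.92, -0.0, 0.0]]
[[0.05, -0.19, 0.4], [-0.92, -0.0, 0.0]]
[[0.05, -0.22, 0.38], [-0.92, -0.0, 0.0]]
[[0.05, -0.26, 0.36], [-0.92, -0.0, 0.0]]
[[0.05, -0.29, 0.33], [-0.92, -0.0, 0.0]]
[[0.05, -0.32, 0.31], [-0.92, -0.0, 0.0]]
[[0.05, -0.34, 0.28], [-0.92, -0.0, 0.0]]
[[0.05, -0.37, 0.24], [-0.92, -0.0, 0.0]]
[[0.05, -0.39, 0.21], [-0.92, -0.0, 0.0]]
[[0.05, -0.41, 0.17], [-0.92, -0.0, 0.0]]
```

View pics/w11.png

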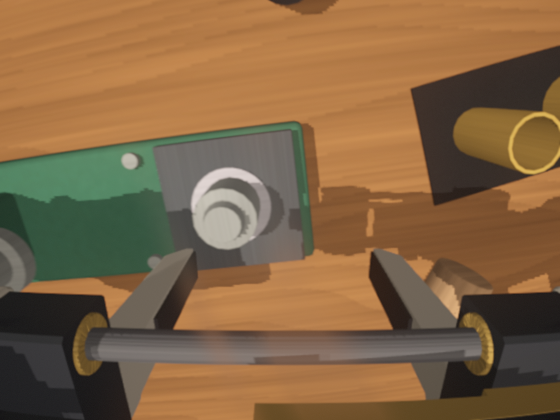

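Run:
```python
from h import *
from fitc import *
im,d,c=load('w11');P=cloud(d,c);q=P.reshape(-1,3)
near=np.hypot(q[:,0]-.522,q[:,1]-.264)<.05
for lo,hi in [(.08,.09),(.092,.103),(.055,.08),(.04,.05)]:
    k=near&(q[:,2]>lo)&(q[:,2]<hi); z=q[k]; print(lo,k.sum(),z.mean(0).round(4),cv2.minEnclosingCircle(z[:,:2].astype(np.float32)))
# die silhouettes: outer edge at z=.085 , seat edge at .045 by projecting model
K=np.array(c['mtx']);k1=float(c['k1'])
def proj(cx,cy,R,z):
    t=np.linspace(0,2*np.pi,72); X=np.c_[cx+R*np.cos(t),cy+R*np.sin(t),0*t+z]
    return cv2.projectPoints(X,np.array(c['rvec']),np.array(c['tvec']),K,np.array([k1,0,0,0.]))[0][:,0]
o=cv2.resize(im,None,fx=4,fy=4,interpolation=cv2.INTER_CUBIC)
def dr(p,col): cv2.polylines(o,[np.round((p+.5)*4-.5).astype(np.int32)],True,col,1)
dr(proj(.5178,.2662,.035,.045),(0,0,255)); dr(proj(.5205,.2650,.025,.085),(0,255,0)); dr(proj(.5205,.2650,.014,.097),(255,255,0)); dr(proj(.5205,.265,.025,.045),(255,0,255))
cv2.imwrite('pics/w11c.png',o[580:1080,600:1250])
```

```text
0.08 1837 [0.5232 0.2624 0.0861] ((0.5197356343269348, 0.2645464539527893), 0.024828437715768814)
0.092 1160 [0.5209 0.2638 0.0968] ((0.5201433300971985, 0.26434192061424255), 0.014634212478995323)
0.055 442 [0.5362 0.2529 0.0681] ((0.5262882709503174, 0.25946861505508423), 0.023163894191384315)
0.04 5975 [0.5321 0.2588 0.0431] ((0.5219823718070984, 0.26400357484817505), 0.05008390545845032)
```

View pics/w11c.png

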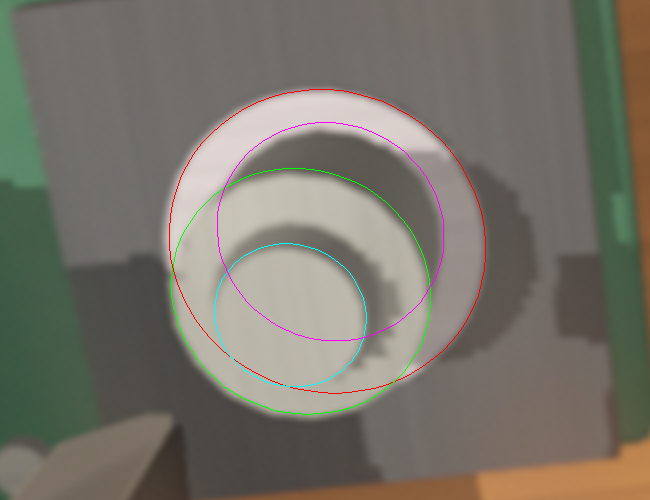

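Measured in one camera, the die is at (0.520, 0.2645) and the seat at (0.518, 0.266), about 2.5 mm apart, and the die is released and upright. Now I'll fetch the blanks, slim first.

```bash
python3 plan.py 0.549 0.027 0.18 -8 17 | awk 'NR%2==1||NR<4'
```

```text
t 19.67 grasp [0.5167 0.2221 0.1862] yaw -97.8 dyaw 89.8 q [0.2  0.32 1.58 0.   1.24 1.91] w 0.0934 F [ 0.7 -0.2  0.1] tilt [-1.    -0.005 -0.003]
d tool(units .04): [0.13 1.46 4.72] turn units .1: [-1.568e+01 -6.000e-02  1.000e-02]
[[0.01, 0.09, 0.28], [-0.92, -0.0, 0.0]]
[[0.01, 0.03, 0.29], [-0.92, -0.0, 0.0]]
[[0.01, -0.02, 0.29], [-0.92, -0.0, 0.0]]
[[0.01, -0.07, 0.28], [-0.92, -0.0, 0.0]]
[[0.01, -0.12, 0.26], [-0.92, -0.0, 0.0]]
[[0.01, -0.17, 0.24], [-0.92, -0.0, 0.0]]
[[0.01, -0.21, 0.2], [-0.92, -0.0, 0.0]]
[[0.01, -0.24, 0.16], [-0.92, -0.0, 0.0]]
[[0.01, -0.27, 0.11], [-0.92, -0.0, 0.0]]
```

{"method": "servo_tool", "body": {"increments": [{"linear": [0, 0.08, 0.28], "turn": [-0.95, 0, 0], "gripper": 1}, {"linear": [0, 0.06, 0.29], "turn": [-0.95, 0, 0], "gripper": 1}, {"linear": [0, 0.03, 0.29], "turn": [-0.95, 0, 0], "gripper": 1}, {"linear": [0, 0, 0.29], "turn": [-0.95, 0, 0], "gripper": 1}, {"linear": [0, -0.02, 0.29], "turn": [-0.95, 0, 0], "gripper": 1}, {"linear": [0, -0.05, 0.28], "turn": [-0.95, 0, 0], "gripper": 1}, {"linear": [0, -0.07, 0.28], "turn": [-0.95, 0, 0], "gripper": 1}, {"linear": [0, -0.1, 0.27], "turn": [-0.95, 0, 0], "gripper": 1}]}}

```text
clock: 20.33
ee_pos: [0.5326, 0.1337, 0.2462]
tcp_rot: [0.715, 1.464, -0.71]
force: [0.3, 0.2, 0.0]
width: 0.0929
```

```bash
python3 plan.py 0.549 0.027 0.15 -8 8
```

```text
t 20.33 grasp [0.532  0.1343 0.1812] yaw -52.2 dyaw 44.2 q [0.04 0.31 1.62 0.01 1.23 0.95] w 0.0929 F [0.3 0.2 0. ] tilt [-1.    -0.003 -0.012]
d tool(units .04): [ 0.75 -1.31  2.37] turn units .1: [-7.72 -0.13 -0.02]
[[0.09, -0.16, 0.3], [-0.96, -0.02, -0.0]]
[[0.09, -0.19, 0.28], [-0.96, -0.02, -0.0]]
[[0.1, -0.22, 0.26], [-0.96, -0.02, -0.0]]
[[0.1, -0.24, 0.24], [-0.96, -0.02, -0.0]]
[[0.1, -0.26, 0.21], [-0.96, -0.02, -0.0]]
[[0.1, -0.28, 0.19], [-0.96, -0.02, -0.0]]
[[0.1, -0.3, 0.16], [-0.96, -0.02, -0.0]]
[[0.1, -0.31, 0.13], [-0.96, -0.02, -0.0]]
```

{"method": "servo_tool", "body": {"increments": [{"linear": [0.09, -0.16, 0.3], "turn": [-0.96, -0.02, 0], "gripper": 1}, {"linear": [0.09, -0.19, 0.28], "turn": [-0.96, -0.02, 0], "gripper": 1}, {"linear": [0.1, -0.22, 0.26], "turn": [-0.96, -0.02, 0], "gripper": 1}, {"linear": [0.1, -0.24, 0.24], "turn": [-0.96, -0.02, 0], "gripper": 1}, {"linear": [0.1, -0.26, 0.21], "turn": [-0.96, -0.02, 0], "gripper": 1}, {"linear": [0.1, -0.28, 0.19], "turn": [-0.96, -0.02, 0], "gripper": 1}, {"linear": [0.1, -0.3, 0.16], "turn": [-0.96, -0.02, 0], "gripper": 1}, {"linear": [0, -0.25, 0.1], "turn": [-0.6, 0, 0], "gripper": 1}]}}

```text
clock: 21.0
ee_pos: [0.5515, 0.0311, 0.2106]
tcp_rot: [0.112, 1.574, -0.104]
force: [0.1, -0.0, -0.4]
width: 0.0928
```

```bash
python3 plan.py 0.55 0.027 0.14 -8
```

```text
t 21.00 grasp [0.5511 0.0315 0.1456] yaw -7.9 dyaw -0.1 q [-0.15  0.34  1.65  0.    1.15 -0.01] w 0.0928 F [ 0.1 -0.  -0.4] tilt [-1.     0.004 -0.007]
d tool(units .04): [ 0.14 -0.11 -0.02] turn units .1: [ 0.02 -0.07 -0.04]
[[0.14, -0.11, -0.02], [0.02, -0.07, -0.04]]
```

{"method": "servo_tool", "body": {"increments": [{"linear": [0.3, -0.11, 0], "turn": [0, -0.06, -0.03], "gripper": 1}, {"linear": [0, 0, 0], "turn": [0, 0, 0], "gripper": 1}]}}

```text
clock: 21.17
ee_pos: [0.5515, 0.0258, 0.1966]
tcp_rot: [0.108, 1.57, -0.105]
force: [-1.5, 0.4, 0.3]
width: 0.0931
```

```bash
python3 -c "
from fitc import *
snap('wrist','w12')
rimside('w12','slim',.023,(.549,.028),.092,.04)";python3 plan.py 0.55 0.027 0.065 -8
```

```text
slim w12 rim (array([0.549 , 0.0287]), 1537, 0.0011) side (array([0.5493, 0.0308]), 3065, 0.0021) z 0.0918
t 21.22 grasp [0.5522 0.0262 0.1329] yaw -7.8 dyaw -0.2 q [-0.16  0.36  1.67  0.    1.11 -0.02] w 0.0930 F [ 0.2 -0.9  0.6] tilt [-1.     0.002 -0.   ]
d tool(units .04): [ 1.7   0.01 -0.06] turn units .1: [ 0.04 -0.   -0.02]
[[0.85, 0.01, -0.03], [0.02, -0.0, -0.01]]
[[0.85, 0.01, -0.03], [0.02, -0.0, -0.01]]
```

View pics/w12.png

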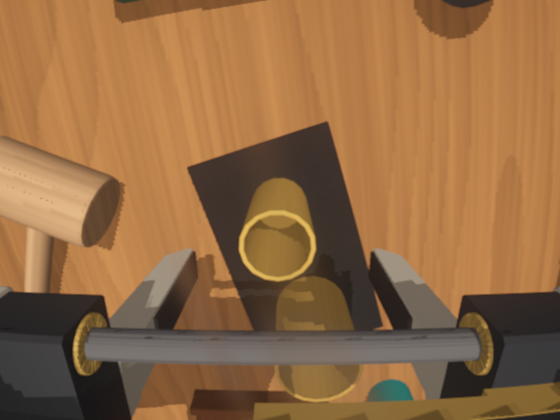

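{"method": "servo_tool", "body": {"increments": [{"linear": [0.55, 0.01, -0.06], "turn": [0.04, 0, 0], "gripper": 1}, {"linear": [0.55, 0, 0], "turn": [0, 0, 0], "gripper": 0.8}, {"linear": [0.5, 0, 0], "turn": [0, 0, 0], "gripper": 0.6}, {"linear": [0, 0, 0], "turn": [0, 0, 0], "gripper": 0.5}, {"linear": [0, 0, 0], "turn": [0, 0, 0], "gripper": 0.5}], "force": 25}}

```text
clock: 21.63
ee_pos: [0.5526, 0.0305, 0.1343]
tcp_rot: [0.114, 1.564, -0.108]
force: [0.0, 0.9, 0.5]
width: 0.072
```

```bash
python3 plan.py 0.549 0.027 0.066 -8
```

```text
t 21.63 grasp [0.5528 0.0307 0.0693] yaw -8.1 dyaw 0.1 q [-0.15  0.43  1.74  0.    0.97 -0.01] w 0.0720 F [0.  0.9 0.5] tilt [-1.     0.004  0.003]
d tool(units .04): [ 0.08 -0.1  -0.08] turn units .1: [-0.01  0.03 -0.04]
[[0.08, -0.1, -0.08], [-0.01, 0.03, -0.04]]
```

{"method": "servo_tool", "body": {"increments": [{"linear": [0.1, -0.1, -0.08], "turn": [0, 0.03, -0.04], "gripper": 0.5}, {"linear": [0, 0, 0], "turn": [0, 0, 0], "gripper": 0.5}, {"linear": [0, 0, 0], "turn": [0, 0, 0], "gripper": -1}, {"linear": [0, 0, 0], "turn": [0, 0, 0], "gripper": -1}, {"linear": [0, 0, 0], "turn": [0, 0, 0], "gripper": -1}, {"linear": [0, 0, 0], "turn": [0, 0, 0], "gripper": -1}, {"linear": [0, 0, 0], "turn": [0, 0, 0], "gripper": -1}, {"linear": [0, 0, 0], "turn": [0, 0, 0], "gripper": -1}]}}

```text
clock: 22.3
ee_pos: [0.5505, 0.0278, 0.1354]
tcp_rot: [0.11, 1.562, -0.11]
force: [0.2, 0.3, -2.7]
width: 0.0447
```

{"method": "servo_tool", "body": {"increments": [{"linear": [0, 0, 0], "turn": [0, 0, 0], "gripper": -1}, {"linear": [0, 0, 0], "turn": [0, 0, 0], "gripper": -1}]}}

```text
clock: 22.47
ee_pos: [0.5504, 0.0277, 0.1352]
tcp_rot: [0.11, 1.562, -0.111]
force: [-1.0, -0.5, 0.2]
width: 0.0449
```

```bash
python3 plan.py 0.549 0.027 0.15 -8
```

```text
t 22.47 grasp [0.5508 0.0277 0.0702] yaw -8.0 dyaw 0.0 q [-0.15  0.43  1.75  0.    0.96 -0.01] w 0.0449 F [-1.  -0.5  0.2] tilt [-1.    -0.     0.006]
d tool(units .04): [-1.99 -0.02 -0.02] turn units .1: [-0.01  0.06  0.  ]
[[-1.0, -0.01, -0.01], [-0.0, 0.03, 0.0]]
[[-1.0, -0.01, -0.01], [-0.0, 0.03, 0.0]]
```

{"method": "servo_tool", "body": {"increments": [{"linear": [-0.6, 0, 0], "turn": [0, 0.03, 0], "gripper": -1}, {"linear": [-0.9, 0, 0], "turn": [0, 0.03, 0], "gripper": -1}, {"linear": [-0.9, 0, 0], "turn": [0, 0, 0], "gripper": -1}, {"linear": [-0.3, 0, 0], "turn": [0, 0, 0], "gripper": -1}]}}

```text
clock: 22.8
ee_pos: [0.547, 0.028, 0.2405]
tcp_rot: [0.112, 1.583, -0.11]
force: [0.5, 1.2, -1.5]
width: 0.0447
```

```bash
python3 plan.py 0.487 -0.233 0.165 -8 8
```

```text
t 22.80 grasp [0.5461 0.0282 0.1755] yaw -8.1 dyaw 0.1 q [-0.15  0.31  1.62 -0.    1.22 -0.01] w 0.0447 F [ 0.5  1.2 -1.5] tilt [-1.     0.    -0.015]
d tool(units .04): [ 0.27 -6.67 -0.57] turn units .1: [-0.01 -0.15 -0.  ]
[[0.03, -0.83, -0.07], [-0.0, -0.02, -0.0]]
[[0.03, -0.83, -0.07], [-0.0, -0.02, -0.0]]
[[0.03, -0.83, -0.07], [-0.0, -0.02, -0.0]]
[[0.03, -0.83, -0.07], [-0.0, -0.02, -0.0]]
[[0.03, -0.83, -0.07], [-0.0, -0.02, -0.0]]
[[0.03, -0.83, -0.07], [-0.0, -0.02, -0.0]]
[[0.03, -0.83, -0.07], [-0.0, -0.02, -0.0]]
[[0.03, -0.83, -0.07], [-0.0, -0.02, -0.0]]
```

{"method": "servo_tool", "body": {"increments": [{"linear": [0, -0.7, -0.06], "turn": [0, -0.03, 0], "gripper": -1}, {"linear": [0, -0.9, -0.07], "turn": [0, -0.03, 0], "gripper": -1}, {"linear": [0, -0.9, -0.07], "turn": [0, -0.03, 0], "gripper": -1}, {"linear": [0, -0.9, -0.07], "turn": [0, -0.02, 0], "gripper": -1}, {"linear": [0, -0.9, -0.07], "turn": [0, 0, 0], "gripper": -1}, {"linear": [0, -0.9, -0.07], "turn": [0, 0, 0], "gripper": -1}, {"linear": [0, -0.9, -0.07], "turn": [0, 0, 0], "gripper": -1}, {"linear": [0, -0.5, -0.05], "turn": [0, 0, 0], "gripper": -1}]}}

```text
clock: 23.47
ee_pos: [0.4903, -0.2357, 0.2442]
tcp_rot: [0.102, 1.561, -0.101]
force: [1.0, -0.1, -2.4]
width: 0.0451
```

```bash
python3 plan.py 0.487 -0.233 0.12 -8
```

```text
t 23.47 grasp [ 0.4908 -0.2356  0.1792] yaw -7.4 dyaw -0.6 q [-0.66  0.29  1.64  0.    1.2  -0.53] w 0.0451 F [ 1.  -0.1 -2.4] tilt [-1.     0.001  0.007]
d tool(units .04): [ 1.48  0.05 -0.1 ] turn units .1: [ 0.1   0.07 -0.01]
[[0.74, 0.03, -0.05], [0.05, 0.04, -0.01]]
[[0.74, 0.03, -0.05], [0.05, 0.04, -0.01]]
```

{"method": "servo_tool", "body": {"increments": [{"linear": [0.5, 0.05, -0.1], "turn": [0.1, 0.06, 0], "gripper": -1}, {"linear": [0.6, 0, 0], "turn": [0, 0, 0], "gripper": -1}, {"linear": [0.6, 0, 0], "turn": [0, 0, 0], "gripper": -1}, {"linear": [0.5, 0, 0], "turn": [0, 0, 0], "gripper": -1}, {"linear": [0, 0, 0], "turn": [0, 0, 0], "gripper": -1}, {"linear": [0, 0, 0], "turn": [0, 0, 0], "gripper": -1}]}}

```text
clock: 23.97
ee_pos: [0.485, -0.2423, 0.1529]
tcp_rot: [0.116, 1.565, -0.12]
force: [-0.1, -0.9, -2.2]
width: 0.0447
```

```bash
python3 plan.py 0.487 -0.233 0.085 -8
```

```text
t 23.97 grasp [ 0.4852 -0.2425  0.0879] yaw -8.6 dyaw 0.6 q [-0.67  0.39  1.75 -0.    1.   -0.52] w 0.0447 F [-0.1 -0.9 -2.2] tilt [-1.    -0.002  0.003]
d tool(units .04): [0.07 0.24 0.01] turn units .1: [-0.11  0.03  0.02]
[[0.07, 0.24, 0.01], [-0.11, 0.03, 0.02]]
```

{"method": "servo_tool", "body": {"increments": [{"linear": [0.06, 0.24, 0.02], "turn": [-0.1, 0.03, 0.02], "gripper": -1}, {"linear": [0.1, 0, 0], "turn": [0, 0, 0], "gripper": -1}, {"linear": [0, 0, 0], "turn": [0, 0, 0], "gripper": -1}, {"linear": [0, 0, 0], "turn": [0, 0, 0], "gripper": -1}]}}

```text
clock: 24.3
ee_pos: [0.489, -0.2321, 0.149]
tcp_rot: [0.107, 1.565, -0.111]
force: [-1.2, -0.5, -2.6]
width: 0.0448
```

```bash
python3 plan.py 0.487 -0.233 0.077 -8; python3 -c "
from fitc import *
snap('wrist','w13')"
```

```text
t 24.30 grasp [ 0.4892 -0.2323  0.084 ] yaw -8.0 dyaw -0.0 q [-0.65  0.39  1.76  0.    0.99 -0.51] w 0.0448 F [-1.2 -0.5 -2.6] tilt [-1.    -0.002  0.003]
d tool(units .04): [ 0.17 -0.03 -0.05] turn units .1: [0.01 0.03 0.02]
[[0.17, -0.03, -0.05], [0.01, 0.03, 0.02]]
```

View pics/w13.png

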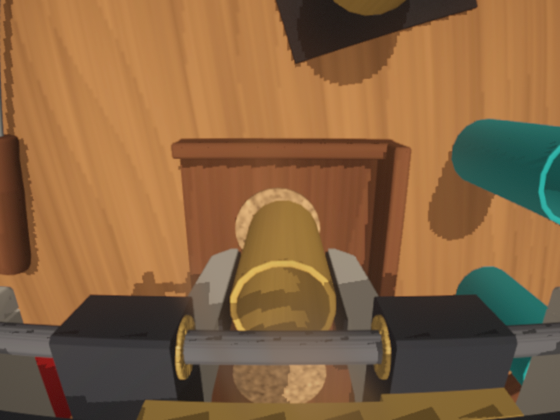

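{"method": "servo_tool", "body": {"increments": [{"linear": [0.1, -0.03, -0.06], "turn": [0, 0.03, 0.02], "gripper": -1}, {"linear": [0.1, 0, 0], "turn": [0, 0, 0], "gripper": -1}, {"linear": [0, 0, 0], "turn": [0, 0, 0], "gripper": -1}, {"linear": [0, 0, 0], "turn": [0, 0, 0], "gripper": -1}]}}

```text
clock: 24.68
ee_pos: [0.4874, -0.2338, 0.1425]
tcp_rot: [0.107, 1.564, -0.11]
force: [0.0, 0.4, -2.4]
width: 0.0451
```

```bash
python3 plan.py 0.487 -0.233 0.077 -8
```

```text
t 24.68 grasp [ 0.4876 -0.2339  0.0775] yaw -7.9 dyaw -0.1 q [-0.65  0.4   1.76  0.    0.97 -0.52] w 0.0451 F [ 0.   0.4 -2.4] tilt [-1.    -0.002  0.004]
d tool(units .04): [ 0.01  0.02 -0.01] turn units .1: [0.01 0.04 0.02]
[[0.01, 0.02, -0.01], [0.01, 0.04, 0.02]]
```

Within 1 mm of target, with tilt about 0.004 rad. Releasing.

{"method": "servo_tool", "body": {"increments": [{"linear": [0.02, 0.02, 0], "turn": [0, 0.04, 0.02], "gripper": -1}, {"linear": [0, 0, 0], "turn": [0, 0, 0], "gripper": 0.9}, {"linear": [0, 0, 0], "turn": [0, 0, 0], "gripper": 0.9}, {"linear": [0, 0, 0], "turn": [0, 0, 0], "gripper": 0.9}, {"linear": [0, 0, 0], "turn": [0, 0, 0], "gripper": 0.9}, {"linear": [0, 0, 0], "turn": [0, 0, 0], "gripper": 0.9}, {"linear": [0, 0, 0], "turn": [0, 0, 0], "gripper": 0.9}]}}

```text
clock: 25.27
ee_pos: [0.4886, -0.2342, 0.1434]
tcp_rot: [0.107, 1.565, -0.111]
force: [0.5, -0.6, 0.2]
width: 0.08
```

```bash
python3 plan.py 0.487 -0.233 0.16 -8; python3 -c "
from fitc import *
snap('wrist','w14')
rimside('w14','slim',.023,(.487,-.232),.099,.04)"
```

```text
t 25.27 grasp [ 0.4888 -0.2344  0.0784] yaw -8.0 dyaw -0.0 q [-0.65  0.4   1.76 -0.    0.98 -0.51] w 0.0800 F [ 0.5 -0.6  0.2] tilt [-1.    -0.002  0.003]
d tool(units .04): [-2.04  0.02 -0.04] turn units .1: [0.01 0.03 0.02]
[[-0.68, 0.01, -0.01], [0.0, 0.01, 0.01]]
[[-0.68, 0.01, -0.01], [0.0, 0.01, 0.01]]
[[-0.68, 0.01, -0.01], [0.0, 0.01, 0.01]]
slim w14 rim (array([ 0.489 , -0.2328]), 2264, 0.001) side (array([ 0.489 , -0.2314]), 7456, 0.0018) z 0.0987
```

View pics/w14.png

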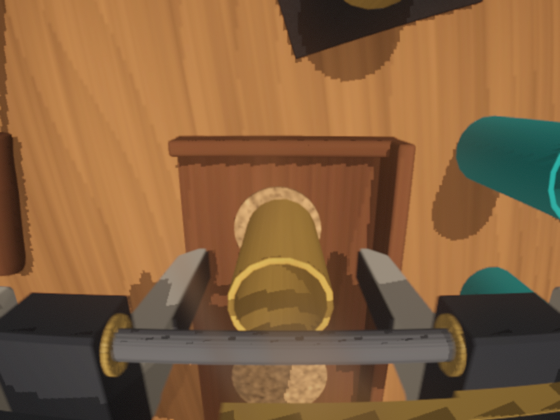

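The slim blank stands on its disc about 3 mm from its starting place (wrist fit 0.489, -0.233 against 0.486, -0.232). Now the wide blank.

{"method": "servo_tool", "body": {"increments": [{"linear": [-0.6, 0, -0.03], "turn": [0, 0.03, 0.02], "gripper": 1}, {"linear": [-0.9, 0, 0], "turn": [0, 0, 0], "gripper": 1}, {"linear": [-0.7, 0, 0], "turn": [0, 0, 0], "gripper": 1}, {"linear": [0, 0, 0], "turn": [0, 0, 0], "gripper": 1}]}}

```text
clock: 25.65
ee_pos: [0.4859, -0.233, 0.2319]
tcp_rot: [0.112, 1.574, -0.106]
force: [0.8, -0.7, 1.4]
width: 0.0932
```

```bash
python3 plan.py 0.564 -0.073 0.145 -8
```

```text
t 25.65 grasp [ 0.4855 -0.2327  0.1669] yaw -8.0 dyaw -0.0 q [-0.65  0.3   1.66  0.    1.19 -0.52] w 0.0932 F [ 0.8 -0.7  1.4] tilt [-1.     0.004 -0.007]
d tool(units .04): [0.55 4.23 1.38] turn units .1: [ 0.01 -0.07 -0.04]
[[0.11, 0.85, 0.28], [0.0, -0.01, -0.01]]
[[0.11, 0.85, 0.28], [0.0, -0.01, -0.01]]
[[0.11, 0.85, 0.28], [0.0, -0.01, -0.01]]
[[0.11, 0.85, 0.28], [0.0, -0.01, -0.01]]
[[0.11, 0.85, 0.28], [0.0, -0.01, -0.01]]
```

{"method": "servo_tool", "body": {"increments": [{"linear": [0.05, 0.8, 0.28], "turn": [0, -0.01, -0.01], "gripper": 1}, {"linear": [0.1, 0.85, 0.28], "turn": [0, -0.01, -0.01], "gripper": 1}, {"linear": [0.1, 0.85, 0.28], "turn": [0, -0.01, -0.01], "gripper": 1}, {"linear": [0.1, 0.85, 0.28], "turn": [0, -0.01, 0], "gripper": 1}, {"linear": [0.1, 0.7, 0.25], "turn": [0, 0, 0], "gripper": 1}, {"linear": [0, 0, 0], "turn": [0, 0, 0], "gripper": 1}, {"linear": [0, 0, 0], "turn": [0, 0, 0], "gripper": 1}]}}

```text
clock: 26.23
ee_pos: [0.5661, -0.0767, 0.2128]
tcp_rot: [0.111, 1.565, -0.116]
force: [0.1, 0.2, -0.3]
width: 0.0931
```

```bash
python3 plan.py 0.564 -0.073 0.115 -8
```

```text
t 26.23 grasp [ 0.5662 -0.0769  0.1478] yaw -8.3 dyaw 0.3 q [-0.33  0.37  1.61 -0.    1.16 -0.18] w 0.0931 F [ 0.1  0.2 -0.3] tilt [-1.    -0.003  0.003]
d tool(units .04): [ 0.82  0.09 -0.07] turn units .1: [-0.05  0.03  0.03]
[[0.82, 0.09, -0.07], [-0.05, 0.03, 0.03]]
```

{"method": "servo_tool", "body": {"increments": [{"linear": [0.4, 0.1, -0.07], "turn": [-0.05, 0.03, 0.03], "gripper": 1}, {"linear": [0.4, 0, 0], "turn": [0, 0, 0], "gripper": 1}, {"linear": [0, 0, 0], "turn": [0, 0, 0], "gripper": 1}]}}

```text
clock: 26.48
ee_pos: [0.5634, -0.0734, 0.1796]
tcp_rot: [0.108, 1.568, -0.109]
force: [-0.8, 0.5, 0.3]
width: 0.0929
```

```bash
python3 -c "
from fitc import *
snap('wrist','w15')
rimside('w15','wide',.032,(.564,-.073),.084,.03)";python3 plan.py 0.564 -0.073 0.068 -8
```

```text
wide w15 rim (array([ 0.5644, -0.073 ]), 2428, 0.001) side (array([ 0.5648, -0.0707]), 5219, 0.0021) z 0.0838
t 26.53 grasp [ 0.5638 -0.0737  0.1158] yaw -7.9 dyaw -0.1 q [-0.33  0.4   1.65 -0.    1.09 -0.19] w 0.0930 F [ 0.3 -0.1  0.7] tilt [-1.    -0.001  0.001]
d tool(units .04): [1.2  0.02 0.  ] turn units .1: [0.01 0.01 0.01]
[[0.6, 0.01, 0.0], [0.01, 0.01, 0.0]]
[[0.6, 0.01, 0.0], [0.01, 0.01, 0.0]]
```

View pics/w15.png

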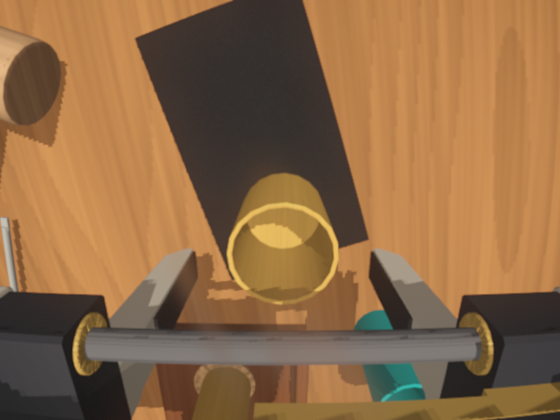

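The wide blank (rim at (283,253)) is centred between the jaws. Descending.

{"method": "servo_tool", "body": {"increments": [{"linear": [0.55, 0.01, 0], "turn": [0, 0, 0], "gripper": 1}, {"linear": [0.5, 0, 0], "turn": [0, 0, 0], "gripper": 0.9}, {"linear": [0, 0, 0], "turn": [0, 0, 0], "gripper": 0.7}, {"linear": [0, 0, 0], "turn": [0, 0, 0], "gripper": 0.6}]}}

```text
clock: 26.87
ee_pos: [0.5649, -0.0778, 0.1416]
tcp_rot: [0.109, 1.562, -0.114]
force: [0.5, -0.9, 0.2]
width: 0.0795
```

```bash
python3 plan.py 0.564 -0.073 0.068 -8
```

```text
t 26.87 grasp [ 0.5653 -0.078   0.0766] yaw -8.2 dyaw 0.2 q [-0.33  0.45  1.69 -0.    1.   -0.19] w 0.0795 F [ 0.5 -0.9  0.2] tilt [-1.    -0.003  0.006]
d tool(units .04): [ 0.21  0.12 -0.04] turn units .1: [-0.03  0.06  0.03]
[[0.21, 0.12, -0.04], [-0.03, 0.06, 0.03]]
```

{"method": "servo_tool", "body": {"increments": [{"linear": [0.2, 0.13, -0.04], "turn": [-0.03, 0.06, 0.03], "gripper": 0.6}, {"linear": [0, 0, 0], "turn": [0, 0, 0], "gripper": 0.6}, {"linear": [0, 0, 0], "turn": [0, 0, 0], "gripper": -1}, {"linear": [0, 0, 0], "turn": [0, 0, 0], "gripper": -1}, {"linear": [0, 0, 0], "turn": [0, 0, 0], "gripper": -1}, {"linear": [0, 0, 0], "turn": [0, 0, 0], "gripper": -1}, {"linear": [0, 0, 0], "turn": [0, 0, 0], "gripper": -1}, {"linear": [0, 0, 0], "turn": [0, 0, 0], "gripper": -1}]}}

```text
clock: 27.53
ee_pos: [0.5648, -0.0733, 0.1371]
tcp_rot: [0.11, 1.565, -0.111]
force: [-0.6, -0.1, -3.5]
width: 0.0645
```

```bash
python3 plan.py 0.564 -0.073 0.15 -8
```

```text
t 27.53 grasp [ 0.565  -0.0734  0.0721] yaw -8.1 dyaw 0.1 q [-0.33  0.45  1.7   0.    0.99 -0.18] w 0.0645 F [-0.6 -0.1 -3.5] tilt [-1.    -0.     0.003]
d tool(units .04): [-1.95  0.   -0.01] turn units .1: [-0.01  0.03  0.  ]
[[-0.97, 0.0, -0.01], [-0.0, 0.02, 0.0]]
[[-0.97, 0.0, -0.01], [-0.0, 0.02, 0.0]]
```

{"method": "servo_tool", "body": {"increments": [{"linear": [-0.6, 0, 0], "turn": [0, 0.02, 0], "gripper": -1}, {"linear": [-0.9, 0, 0], "turn": [0, 0.02, 0], "gripper": -1}, {"linear": [-0.9, 0, 0], "turn": [0, 0, 0], "gripper": -1}, {"linear": [-0.9, 0, 0], "turn": [0, 0, 0], "gripper": -1}, {"linear": [-0.3, 0, 0], "turn": [0, 0, 0], "gripper": -1}]}}

```text
clock: 27.95
ee_pos: [0.5616, -0.0722, 0.2797]
tcp_rot: [0.114, 1.585, -0.107]
force: [1.3, 0.4, -2.7]
width: 0.0647
```

```bash
python3 plan.py 0.469 -0.357 0.205 -8 8
```

```text
t 27.95 grasp [ 0.5605 -0.0719  0.2147] yaw -8.1 dyaw 0.1 q [-0.32  0.31  1.52 -0.    1.33 -0.18] w 0.0647 F [ 1.3  0.4 -2.7] tilt [-1.     0.003 -0.017]
d tool(units .04): [ 0.24 -7.37 -1.29] turn units .1: [-0.01 -0.17 -0.03]
[[0.03, -0.92, -0.16], [-0.0, -0.02, -0.0]]
[[0.03, -0.92, -0.16], [-0.0, -0.02, -0.0]]
[[0.03, -0.92, -0.16], [-0.0, -0.02, -0.0]]
[[0.03, -0.92, -0.16], [-0.0, -0.02, -0.0]]
[[0.03, -0.92, -0.16], [-0.0, -0.02, -0.0]]
[[0.03, -0.92, -0.16], [-0.0, -0.02, -0.0]]
[[0.03, -0.92, -0.16], [-0.0, -0.02, -0.0]]
[[0.03, -0.92, -0.16], [-0.0, -0.02, -0.0]]
```

{"method": "servo_tool", "body": {"increments": [{"linear": [0, -0.7, -0.14], "turn": [0, -0.03, 0], "gripper": -1}, {"linear": [0, -0.95, -0.17], "turn": [0, -0.03, 0], "gripper": -1}, {"linear": [0, -0.95, -0.17], "turn": [0, -0.03, 0], "gripper": -1}, {"linear": [0, -0.95, -0.17], "turn": [0, -0.03, 0], "gripper": -1}, {"linear": [0, -0.95, -0.17], "turn": [0, -0.02, 0], "gripper": -1}, {"linear": [0, -0.95, -0.17], "turn": [0, -0.02, 0], "gripper": -1}, {"linear": [0, -0.95, -0.17], "turn": [0, 0, 0], "gripper": -1}, {"linear": [0, -0.6, -0.1], "turn": [0, 0, 0], "gripper": -1}]}}

```text
clock: 28.62
ee_pos: [0.4736, -0.3467, 0.2853]
tcp_rot: [0.101, 1.556, -0.098]
force: [0.2, -0.8, -3.2]
width: 0.0646
```

```bash
python3 plan.py 0.469 -0.357 0.15 -8
```

```text
t 28.62 grasp [ 0.4744 -0.3467  0.2203] yaw -7.3 dyaw -0.7 q [-0.83  0.33  1.48  0.01  1.32 -0.7 ] w 0.0646 F [ 0.2 -0.8 -3.2] tilt [-1.     0.002  0.012]
d tool(units .04): [ 1.75 -0.27 -0.1 ] turn units .1: [ 0.13  0.12 -0.02]
[[0.88, -0.14, -0.05], [0.06, 0.06, -0.01]]
[[0.88, -0.14, -0.05], [0.06, 0.06, -0.01]]
```

{"method": "servo_tool", "body": {"increments": [{"linear": [0.4, -0.22, -0.1], "turn": [0.1, 0.1, 0], "gripper": -1}, {"linear": [0.6, 0, 0], "turn": [0, 0, 0], "gripper": -1}, {"linear": [0.6, 0, 0], "turn": [0, 0, 0], "gripper": -1}, {"linear": [0.5, 0, 0], "turn": [0, 0, 0], "gripper": -1}, {"linear": [0, 0, 0], "turn": [0, 0, 0], "gripper": -1}, {"linear": [0, 0, 0], "turn": [0, 0, 0], "gripper": -1}]}}

```text
clock: 29.12
ee_pos: [0.4647, -0.3651, 0.1982]
tcp_rot: [0.115, 1.565, -0.118]
force: [0.5, -0.0, -3.4]
width: 0.0645
```

```bash
python3 plan.py 0.469 -0.3575 0.095 -8
```

```text
t 29.12 grasp [ 0.4649 -0.3652  0.1332] yaw -8.5 dyaw 0.5 q [-0.85  0.42  1.58  0.    1.14 -0.71] w 0.0645 F [ 0.5 -0.  -3.4] tilt [-1.    -0.002  0.003]
d tool(units .04): [0.95 0.21 0.08] turn units .1: [-0.09  0.03  0.02]
[[0.95, 0.21, 0.08], [-0.09, 0.03, 0.02]]
```

{"method": "servo_tool", "body": {"increments": [{"linear": [0.3, 0.21, 0.08], "turn": [-0.09, 0.03, 0.02], "gripper": -1}, {"linear": [0.4, 0, 0], "turn": [0, 0, 0], "gripper": -1}, {"linear": [0.3, 0, 0], "turn": [0, 0, 0], "gripper": -1}, {"linear": [0, 0, 0], "turn": [0, 0, 0], "gripper": -1}, {"linear": [0, 0, 0], "turn": [0, 0, 0], "gripper": -1}]}}

```text
clock: 29.53
ee_pos: [0.4727, -0.3559, 0.1605]
tcp_rot: [0.104, 1.563, -0.11]
force: [0.6, -0.8, -3.1]
width: 0.0646
```

```bash
python3 plan.py 0.469 -0.3575 0.079 -8; python3 -c "
from fitc import *
snap('wrist','w16')"
```

```text
t 29.53 grasp [ 0.4731 -0.3562  0.0955] yaw -7.8 dyaw -0.2 q [-0.83  0.46  1.62  0.    1.06 -0.7 ] w 0.0646 F [ 0.6 -0.8 -3.1] tilt [-1.    -0.003  0.006]
d tool(units .04): [ 0.41 -0.05 -0.09] turn units .1: [0.04 0.06 0.03]
[[0.41, -0.05, -0.09], [0.04, 0.06, 0.03]]
```

View pics/w16.png

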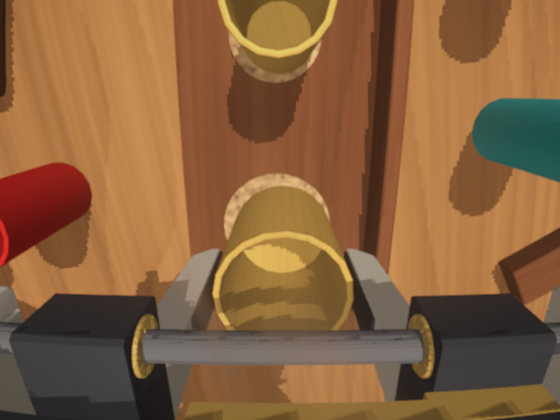

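The blank hangs about 16 mm above the large disc (224–330, centre about 277, against the blank at about 283), so it goes 4 mm toward -x and down.

{"method": "servo_tool", "body": {"increments": [{"linear": [0.15, -0.05, -0.1], "turn": [0.04, 0.06, 0.03], "gripper": -1}, {"linear": [0.15, 0, 0], "turn": [0, 0, 0], "gripper": -1}, {"linear": [0, 0, 0], "turn": [0, 0, 0], "gripper": -1}, {"linear": [0, 0, 0], "turn": [0, 0, 0], "gripper": -1}]}}

```text
clock: 29.92
ee_pos: [0.4697, -0.358, 0.1507]
tcp_rot: [0.106, 1.565, -0.112]
force: [-0.3, 0.4, -3.5]
width: 0.0648
```

```bash
python3 plan.py 0.469 -0.3575 0.079 -8
```

```text
t 29.92 grasp [ 0.4699 -0.3583  0.0857] yaw -8.0 dyaw -0.0 q [-0.84  0.47  1.63 -0.    1.04 -0.7 ] w 0.0648 F [-0.3  0.4 -3.5] tilt [-1.    -0.003  0.003]
d tool(units .04): [ 0.17  0.01 -0.02] turn units .1: [0.01 0.03 0.03]
[[0.17, 0.01, -0.02], [0.01, 0.03, 0.03]]
```

{"method": "servo_tool", "body": {"increments": [{"linear": [0.1, 0.02, -0.02], "turn": [0, 0.03, 0.03], "gripper": -1}, {"linear": [0.08, 0, 0], "turn": [0, 0, 0], "gripper": -1}, {"linear": [0, 0, 0], "turn": [0, 0, 0], "gripper": -1}, {"linear": [0, 0, 0], "turn": [0, 0, 0], "gripper": -1}]}}

```text
clock: 30.25
ee_pos: [0.4693, -0.3577, 0.1439]
tcp_rot: [0.109, 1.566, -0.111]
force: [0.1, 0.4, -2.2]
width: 0.0646
```

```bash
python3 plan.py 0.469 -0.3575 0.079 -8
```

```text
t 30.25 grasp [ 0.4694 -0.3578  0.0789] yaw -8.0 dyaw 0.0 q [-0.84  0.47  1.63  0.    1.03 -0.7 ] w 0.0646 F [ 0.1  0.4 -2.2] tilt [-1.    -0.001  0.002]
d tool(units .04): [-0.    0.   -0.01] turn units .1: [-0.    0.02  0.01]
[[-0.0, 0.0, -0.01], [-0.0, 0.02, 0.01]]
```

{"method": "servo_tool", "body": {"increments": [{"linear": [0.02, 0, 0], "turn": [0, 0.02, 0], "gripper": -1}, {"linear": [0, 0, 0], "turn": [0, 0, 0], "gripper": 1}, {"linear": [0, 0, 0], "turn": [0, 0, 0], "gripper": 1}, {"linear": [0, 0, 0], "turn": [0, 0, 0], "gripper": 1}, {"linear": [0, 0, 0], "turn": [0, 0, 0], "gripper": 1}, {"linear": [0, 0, 0], "turn": [0, 0, 0], "gripper": 1}, {"linear": [0, 0, 0], "turn": [0, 0, 0], "gripper": 1}]}}

```text
clock: 30.83
ee_pos: [0.4706, -0.3591, 0.1458]
tcp_rot: [0.105, 1.565, -0.114]
force: [-0.3, -0.8, 1.1]
width: 0.0929
```

```bash
python3 plan.py 0.469 -0.3575 0.17 -8; python3 -c "
from fitc import *
snap('wrist','w17')
rimside('w17','wide',.032,(.469,-.357),.091,.04)"
```

```text
t 30.83 grasp [ 0.4708 -0.3595  0.0808] yaw -8.0 dyaw 0.0 q [-0.84  0.47  1.63 -0.    1.03 -0.7 ] w 0.0929 F [-0.3 -0.8  1.1] tilt [-1.    -0.005  0.004]
d tool(units .04): [-2.23  0.02 -0.04] turn units .1: [-0.    0.04  0.05]
[[-0.74, 0.01, -0.01], [-0.0, 0.01, 0.02]]
[[-0.74, 0.01, -0.01], [-0.0, 0.01, 0.02]]
[[-0.74, 0.01, -0.01], [-0.0, 0.01, 0.02]]
wide w17 rim (array([ 0.4703, -0.3566]), 2962, 0.001) side (array([ 0.4704, -0.3547]), 8492, 0.002) z 0.0908
```

View pics/w17.png

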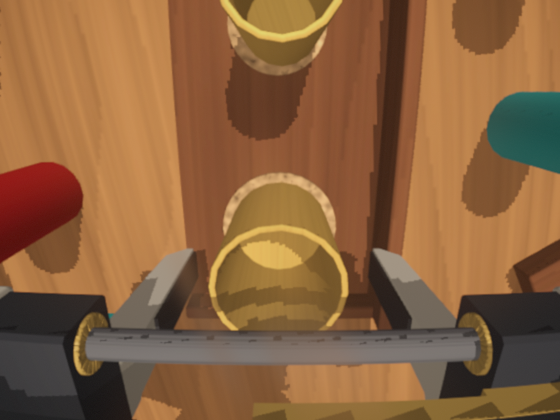

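The wide blank stands on the large disc (wrist fit 0.4703, -0.3566 against 0.4691, -0.3562 at the start). I'll retract and check the whole scene.

{"method": "servo_tool", "body": {"increments": [{"linear": [-0.6, 0, 0], "turn": [0, 0.03, 0.03], "gripper": 1}, {"linear": [-0.9, 0, 0], "turn": [0, 0, 0], "gripper": 1}, {"linear": [-0.9, 0, 0], "turn": [0, 0, 0], "gripper": 1}, {"linear": [-0.9, -0.5, 0], "turn": [0, 0, 0], "gripper": 1}, {"linear": [-0.5, -0.9, -0.4], "turn": [0, 0, 0], "gripper": 1}, {"linear": [0, -0.9, -0.5], "turn": [0, 0, 0], "gripper": 1}, {"linear": [0, -0.5, -0.5], "turn": [0, 0, 0], "gripper": 1}, {"linear": [0, 0, 0], "turn": [0, 0, 0], "gripper": 1}]}}

```text
clock: 31.55
ee_pos: [0.3982, -0.4632, 0.3038]
tcp_rot: [0.103, 1.572, -0.106]
force: [-0.1, -0.1, -0.0]
width: 0.0931
```

Run:
```python
from fitc import *
im,_,_=snap('top','t9'); snap('scene','s9')
for t in ('top0','t9','scene0','s9'):
    rimside(t,'wide',.032,(.469,-.359),.091,.03); rimside(t,'slim',.023,(.485,-.235),.099,.03)
for t in ('t9','s9'):
    rimside(t,'die',.025,(.52,.263),.085,.055,0)
for t in ('top0','t9'):
    P=cloud(load(t)[1],load(t)[2])
    m=(np.hypot(P[...,0]-.37,P[...,1]-.06)<.08)&(P[...,2]>.04);print('mallet',P[m].mean(0).round(4)); m=(np.hypot(P[...,0]-.706,P[...,1]-.188)<.05)&(P[...,2]>.02);print('pot',P[m].mean(0).round(4))
print(read_state()['ee_pos'],read_state()['force'])
```

```text
wide top0 rim (array([ 0.4677, -0.3583]), 141, 0.0016) side (array([ 0.4706, -0.3563]), 291, 0.0026) z 0.0902
slim top0 rim (array([ 0.4837, -0.2342]), 88, 0.0013) side (array([ 0.483 , -0.2313]), 174, 0.0027) z 0.098
wide t9 rim (array([ 0.4686, -0.3584]), 132, 0.0015) side (array([ 0.4706, -0.3563]), 319, 0.0028) z 0.0903
slim t9 rim (array([ 0.4867, -0.2348]), 96, 0.0014) side (array([ 0.4861, -0.2324]), 176, 0.0027) z 0.0985
wide scene0 rim (array([ 0.4711, -0.3591]), 99, 0.0019) side (array([ 0.4708, -0.3593]), 538, 0.0021) z 0.0882
slim scene0 rim (array([ 0.4885, -0.2348]), 59, 0.0018) side (array([ 0.4874, -0.2342]), 345, 0.002) z 0.0968
wide s9 rim (array([ 0.4719, -0.3594]), 91, 0.0016) side (array([ 0.4719, -0.3594]), 549, 0.0021) z 0.0886
slim s9 rim (array([ 0.4911, -0.2356]), 62, 0.0017) side (array([ 0.4904, -0.2351]), 346, 0.002) z 0.0965
die t9 rim (array([0.5193, 0.2634]), 140, 0.0026) side (array([0.5178, 0.263 ]), 72, 0.0007) z 0.0853
die s9 rim (array([0.5201, 0.2654]), 49, 0.0027) side (array([0.5205, 0.264 ]), 87, 0.002) z 0.0842
mallet [0.3674 0.0681 0.0542]
pot [0.7105 0.1902 0.0324]
mallet [0.3675 0.0686 0.0542]
pot [0.7106 0.19   0.0321]
[ 0.40062015 -0.46040315  0.30295159] [ 0.51062203 -0.60600491  0.27448704]
```

View pics/t9.png

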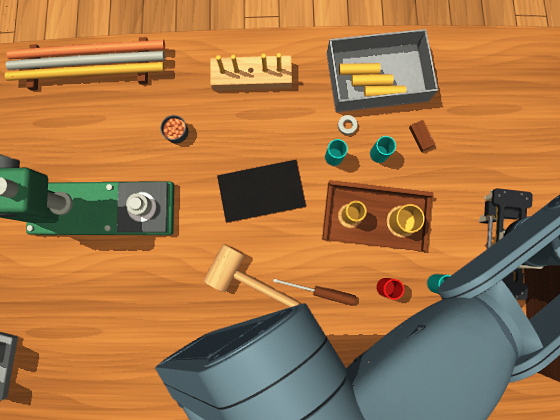

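View pics/s9.png

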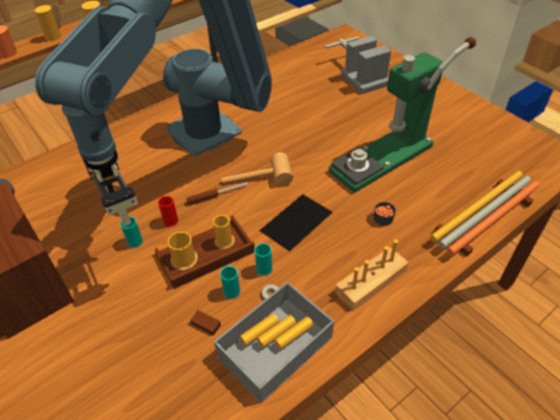

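Everything is in place: blanks on their discs in the stall, die on the seat at (140,205) in the top view, mallet and pot unmoved, arm clear. Handing in.

```bash
python3 -c "
from plant import *
print(close_job())"
```

```text
the job is handed in; nothing more can be done
None
```

I stood both brass blanks on the mat, set the die on the press seat, and then put each blank back on its own cork disc. The job was handed in at about 32 s; no verdict was reported.

**Last checks** (top, scene and wrist cameras):
- **Blanks:** both are upright. The wide one is about 1 mm from its starting place and the slim one about 3 mm.
- **Die:** it is upright and released, about 2.5 mm off the seat centre in the wrist view.
- **Mallet and pot:** both are unmoved within 1 mm. The look-alikes were left alone.
- **Arm:** it is clear of everything and reads no contact force.

**Disagreement:** the cameras differed on the seat's position by up to 6 mm in x and y (top 0.520, 0.2615; scene 0.5235, 0.2606; wrist 0.518, 0.266). Taking the worst pairing, the die's offset is about 5 mm, still inside the 12 mm limit.

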